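# Change the batch on the bench parts washer

## Robot

A 6-joint arm with a two-finger parallel gripper is mounted at the origin on the work surface. World frame = base frame: x ahead of the robot, y to its left, z up, the work surface at z = 0. Lengths are in m, angles in rad, forces in N, time in s.
With the tool pointing down it reaches from about 0.3 to 0.775 m from the base axis. Payload 14.6 kg.
Tool frame: the origin (TCP) lies midway between the tips of the shut fingers; the grasp point (between the pads) lies 19 mm behind it; z points along the fingers, y is the line along which they close (so a half turn about z gives the same grasp; the last joint's range is limited). The gripper opens to 94 mm and grips with 3 to 60 N. Pads are 16 mm wide; open, the fingers measure 119 mm over their backs; the gripper's body (75 mm by 177 mm) begins 78 mm behind the grasp point.
Start: joints at [-1.227, 0.3, 1.521, -0, 1.321, -0.067], TCP at [0.22, -0.504, 0.205] pointing down, gripper open.
Joint ranges: [-3.03, 3.03], [-0.79, 2.21], [0.23, 2.52], [-1.04, 4.18], [0, 3.07], [-2.55, 2.55]. Speed limits (rad/s): [2.22, 2.22, 2.57, 3.14, 3.14, 3.14].

## Interface

Orientations are given as [roll, pitch, yaw] about the fixed x, y, z axes, in that order (R = Rz(yaw) Ry(pitch) Rx(roll)).
In Python, from station import telemetry, optics, ctrl gives the robot as it stands.
- The arm moves only by the tool carry_out, never from a script. Its argument "plan" is a list that holds one entry, the list of rows, each a list of 7 numbers: the shift along the tool's x, y, z in mm, then the turn, a rotation vector about the tool's x, y, z in rad, then the finger opening in mm, from 0 to 94. A call has 1 to 20 rows; each row shifts and turns the commanded pose from where the row before left it, along the tool's axes as they then stand; what a row does not reach is not made up. A row lasts 1/12 s, in which the tool goes at most 41.7 mm and 7.16 degrees, less where a joint would pass 70% of its speed; a pose out of reach is approached as far as the arm can. A call with a gripper value outside its range is refused whole. The fingers move at their own pace and stop on an object; "squeeze" is the grip in N (left out, the last holds). Time passes only in rows, so rows that do not move let the fingers close. It gives the time, the measured TCP pose, the force, the opening and the grip force at its end, in the units of the state.
- telemetry.get_obs(): the state, without advancing time (a new reading comes with each control period).
- optics.camera(name): name is "scene" or "top" or "wrist"; returns a dict with "pixels" (420x560x3 uint8, red, green, blue), "intrinsics" (3x3 intrinsics, pixels), "origin" and "rotation" of the camera in the world. Camera axes: x right, y down, z forward; pixel columns grow to the right and rows downward; lengths in m; the calibration is good to about 2 mm. A picture is of the moment at which its call begins. There is no depth.
- ctrl.hand_in(): hands the job in; it is judged then, once.
The state is a dict: "time_s": time; "qpos": joint angles; "joint_vel": joint speeds; "tau": joint torques, N m; "ee_pos": TCP position; "eef_rot": TCP orientation; "force": force on the tool from outside, world axes, zero at the start; "moment": the same for the moment, N m; "grip_width": finger opening in m; "grip_force": force on a finger pad.
Only numpy, scipy, OpenCV 4.12 (cv2) and the standard library are available. Lean on these libraries where they do the work, as an engineer would, in place of code of your own. Each camera call takes 0.05 s, during which the arm holds its last target. There are 200 camera calls.

## Task

The washed batch is finished: lift the blue-handled basket straight up off its trunnion slots in the washer without letting it swing or tip, and stand it in the middle of the drying rack with its two red blocks. Load every brass block, the ones on the sorting tray and the loose ones on the green mat, into the yellow-handled basket, emptying the tray by tipping it over the basket, and leave the tray flat on the bench. Then hang the loaded yellow-handled basket in the washer by its pins, both fully down in their slots, press the green start button fully in, and leave the other things on the bench where they are.

Things in the scene. Friction and masses are not known exactly. Their poses are not given: they have to be found in the camera images.
- washer: Fixed parts washer. Steel tank, inside 150 (x) x 100 (y) mm, walls 8 thick, 100 high, empty. Ears on the walls at y = +-50 to +-58 rise to 145, each with a slot open at the top at x = 0. White drive housing behind, 115 high (x 85 to 143, y +-58); white console beside, 62 high (x -50 to 10, y 59 to 117). Origin on the bench under the tank's middle.
- washer_seat (a point): Midway between the two ear slots, 110 mm above the bench: where the middle of a seated basket's pin axis lies. Slots 12 wide (x), floor at 106 above the bench, straight sides to 134, then flaring to 145. A seated basket swings freely on its pins, underside 72 above the bench, inside the tank. Axes as the washer's; pins lie along y.
- start (a joint): Green start button, 26 mm diameter, on the console's top: 0 out, 0.006 m pressed fully in; needs about 5 N, springs back.
- start_top (a point): Centre of the start button's top face when out (moves with it); it is pressed straight down.
- basket_a: Steel wash basket, 0.35 kg: open box 116 (x) x 92 (y) x 50 high, 3 thick. Trunnion pins, 8 diameter, stick out along +-y to y = +-66, axis 38 above the underside. Rigid bail: straps at y = +-44 rise to a straight blue crossbar along y, 12 thick (x), 93 long, from 99 to 115 above the underside. Origin: centre of underside. Starts hung in the washer, two red blocks inside.
- basket_b: Steel wash basket, 0.35 kg: open box 116 (x) x 92 (y) x 50 high, 3 thick. Trunnion pins, 8 diameter, stick out along +-y to y = +-66, axis 38 above the underside. Rigid bail: straps at y = +-44 rise to a straight yellow crossbar along y, 12 thick (x), 93 long, from 99 to 115 above the underside. Origin: centre of underside. Empty at the start, standing on the bench.
- tray: Aluminium sorting tray, 0.2 kg: floor 3 thick, x -75 to 60, 92 wide (y); side walls to 15 high. Open spout at -x, narrowing over the last 40 mm to 60 wide. At the back an upright plate handle with red sleeve: 12 thick (x 58 to 70), 54 wide (y), up to 62 high. Origin on the underside. Blocks start to slide on it when tilted 24 to 31 degrees.
- basket_b_pivot (a point): Middle of the pin axis of basket_b, 38 mm above its underside.
- tray_lip (a point): Middle of the spout's edge, on the tray floor at x = -75.
- rack_top (a point): Middle of the top of the drying rack: fixed low wire rack 160 (x) x 140 (y) mm, its top 18 above the bench, in a grey drip pan. Axes along its sides.
- mat: Thin green measuring mat, fixed, 110 x 110 x 3 mm.
- t1: Brass valve block 24 (x) x 18 (y) x 15 (z) mm, about 30 g, origin at the centre of its underside. Dirty; starts on the tray; may be absent (None).
- t2: Brass valve block 24 (x) x 18 (y) x 15 (z) mm, about 30 g, origin at the centre of its underside. Dirty; starts on the tray; may be absent (None).
- t3: Brass valve block 24 (x) x 18 (y) x 15 (z) mm, about 30 g, origin at the centre of its underside. Dirty; starts on the tray; may be absent (None).
- t4: Brass valve block 24 (x) x 18 (y) x 15 (z) mm, about 30 g, origin at the centre of its underside. Dirty; starts on the tray; may be absent (None).
- m1: Brass valve block 24 (x) x 18 (y) x 15 (z) mm, about 30 g, origin at the centre of its underside. Dirty; starts loose on the green mat; may be absent (None).
- m2: Brass valve block 24 (x) x 18 (y) x 15 (z) mm, about 30 g, origin at the centre of its underside. Dirty; starts loose on the green mat; may be absent (None).
- m3: Brass valve block 24 (x) x 18 (y) x 15 (z) mm, about 30 g, origin at the centre of its underside. Dirty; starts loose on the green mat; may be absent (None).
- w1: Red anodised aluminium valve block 24 (x) x 18 (y) x 15 (z) mm, about 30 g, origin at the centre of its underside. Washed; starts in basket_a.
- w2: Red anodised aluminium valve block 24 (x) x 18 (y) x 15 (z) mm, about 30 g, origin at the centre of its underside. Washed; starts in basket_a.
- caliper: Steel caliper 200 mm long lying on the bench; bystander.
- screwdriver: Screwdriver lying on the bench; bystander.
- jar: Lidded jar 52 mm diameter, 75 high; bystander.
- tape: Blue roll of tape 64 mm diameter, 20 high; bystander.
Not all that is in view belongs to the job. Of the things that look like the tray, take the one that is nearest to the robot's base at the start. What is shaped like the basket_b but orange is not meant.

How it is judged:
By the outcome, as a careful person would: the job done as asked, in the order asked, and still so for the second after the job is handed in, with the robot touching nothing.
Of t1, t2, t3, t4 only 2 to 4 are there at a start; the rules pass over those that are not, and their reading is None.
Of m1, m2, m3 only 1 to 3 are there at a start; the rules pass over those that are not, and their reading is None.
At some moment in a run one of m1, m2, m3, tray may be knocked a few centimetres aside while the robot is not near it.
It also fails if it takes over 210 s, if anything falls off the work surface, if the arm or the gripper's body presses on something with over 40 N, if the wrist force passes 120 N, or if a joint passes its speed limit or range.

## Working session

There is one attempt and no reset: what is moved stays moved. The work goes in short steps, Python scripts to look and compute and a tool call to move; the robot and the scene stay as the last step left them, time stands still between calls to the robot, and variables do not carry over. Pictures are saved under pics/ and viewed, at most 14 in all, crops included, and the job is handed in when it is done.

Besides the shell and the picture viewer there is one more tool, called after "Call:" by a JSON object that holds its "api" and its "payload", one argument or row to a line. carry_out: Moves the arm, as the interface text tells. Its arguments: {"type":"object","properties":{"plan":{"type":"array","items":{"type":"array","items":{"type":"array","items":{"type":"number"}}}},"squeeze":{"type":"number"}},"required":["plan"]}

```bash
ls; mkdir -p pics; python3 - <<'E'
from station import telemetry, optics, ctrl
import cv2, numpy as np
print(telemetry.get_obs())
for n in ("scene","top"):
    c=optics.camera(n); cv2.imwrite(f"pics/{n}0.png",c["pixels"][:,:,::-1])
    print(n,c["intrinsics"],c["origin"],c["rotation"])
E
```

```text
pics
{'time_s': 0.0, 'qpos': array([-1.22662831e+00,  3.00491325e-01,  1.52158517e+00,  3.24954266e-05,
        1.32069497e+00, -6.65926938e-02]), 'joint_vel': array([ 0.00067914, -0.00014455, -0.00054014,  0.0007512 , -0.00012568,
       -0.00071032]), 'tau': array([ 2.42406713e-03, -5.31804657e+01, -3.52726829e+01,  7.08469399e-02,
        2.44584493e-02, -1.20917139e-04]), 'ee_pos': array([ 0.21953857, -0.50399728,  0.20487351]), 'eef_rot': array([-3.14041855e+00, -1.09847103e-04,  4.10752588e-01]), 'force': array([ 0.1318832 , -0.16824637, -0.07368627]), 'moment': array([-0.02055695,  0.1084206 ,  0.02110596]), 'grip_force': 0.0, 'grip_width': 0.09378504777504877}
scene [[484.13855605   0.         273.55398831]
 [  0.         484.13855605 215.05248544]
 [  0.           0.           1.        ]] [ 1.0882962  -0.51461429  0.94535462] [-2.42189117  0.02011959  0.79406184]
top [[429.23096424   0.         281.63839832]
 [  0.         429.23096424 210.68882471]
 [  0.           0.           1.        ]] [ 0.38680349 -0.00208089  1.15335348] [-2.98757733 -0.00967275 -1.60054128]
```

View pics/scene0.png

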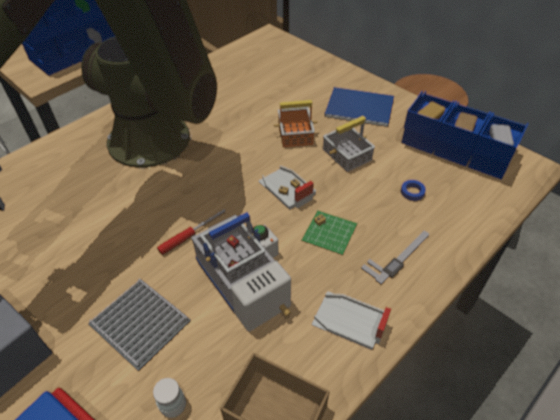

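View pics/top0.png

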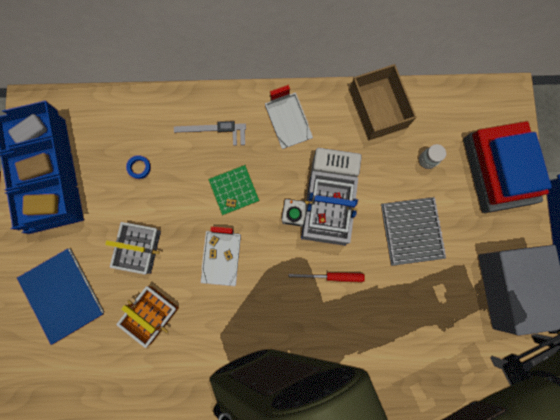

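The top view (x up, y left) shows the washer with the blue-bar basket at (332,205), the green button (294,213) and the rack (413,231). The yellow-bar basket is at (133,247), with the orange decoy at (148,315). The near tray is at (221,257) with 3 blocks, and the mat (235,190) has one visible block at (231,203). The far tray (288,120) is a decoy.

```bash
cat > h.py <<'E'
from station import telemetry, optics, ctrl
import cv2, numpy as np
from scipy.spatial.transform import Rotation as R
def rot(rpy): return R.from_euler("xyz",rpy).as_matrix()
class Cam:
    def __init__(s,n,save=None):
        c=optics.camera(n); s.im=np.ascontiguousarray(c["pixels"][:,:,::-1]); s.K=np.array(c["intrinsics"]); s.o=np.array(c["origin"]); s.R=rot(c["rotation"])
        s.hsv=cv2.cvtColor(s.im,cv2.COLOR_BGR2HSV)
        if save: cv2.imwrite(f"pics/{save}.png",s.im)
    def ray(s,p):
        return s.R@np.linalg.solve(s.K,[p[0],p[1],1.])
    def at(s,p,z):
        d=s.ray(p); return s.o+d*(z-s.o[2])/d[2]
    def px(s,P):
        q=s.K@(s.R.T@(np.array(P)-s.o)); return q[:2]/q[2]
    def blobs(s,lo,hi,amin=20):
        m=cv2.inRange(s.hsv,np.array(lo),np.array(hi))
        cs,_=cv2.findContours(m,cv2.RETR_EXTERNAL,cv2.CHAIN_APPROX_NONE)
        return sorted([(cv2.contourArea(c),cv2.minAreaRect(c),c) for c in cs if cv2.contourArea(c)>=amin],key=lambda t:-t[0])
def tri(c1,p1,c2,p2):
    d1,d2=c1.ray(p1),c2.ray(p2)
    t=np.linalg.lstsq(np.stack([d1,-d2],1),c2.o-c1.o,rcond=None)[0]
    a,b=c1.o+t[0]*d1,c2.o+t[1]*d2
    return (a+b)/2,np.linalg.norm(a-b)
RNG={"yellow":((22,120,110),(32,255,255)),"blue":((105,130,60),(125,255,255)),"red":((0,150,70),(6,255,255)),"green":((60,80,40),(90,255,255)),"brass":((12,120,80),(24,255,255))}
E
python3 - <<'E'
from h import *
np.set_printoptions(precision=4,suppress=True)
t=Cam("top"); s=Cam("scene"); w=Cam("wrist","wrist0")
o=telemetry.get_obs(); Rt=rot(o["eef_rot"]); print("wristcam in tool",Rt.T@(w.o-o["ee_pos"]),Rt.T@w.R, w.K[0])
for n,p,q,z in [("basket_a bar",(336,201),(229,226),.187),("button",(294,213),(262,232),.068),("yellow bar",(124,246),(351,125),.107),("rack",(413,231),(140,322),.018),("redhandle",(222,230),(304,190),.062),("mat",(234,190),(331,232),.003),("tray mid",(221,262),(288,186),.003)]:
    print(n,t.at(p,z),s.at(q,z),tri(t,p,s,q))
for nm in RNG:
    for a,r,c in t.blobs(*RNG[nm],25)[:8]: print(nm,a,np.round(r[0],1),np.round(r[1],1),round(r[2]))
big=cv2.resize(t.im[120:320,90:370],None,fx=2.8,fy=2.8,interpolation=cv2.INTER_CUBIC); cv2.imwrite("pics/topcrop.png",big)
E
```

```text
wristcam in tool [ 0.0648  0.0004 -0.1792] [[-0.0007 -0.9732 -0.2301]
 [ 1.     -0.0007 -0.0001]
 [-0.0001 -0.2301  0.9732]] [303.9524   0.     274.8235]
basket_a bar [ 0.5554 -0.141   0.187 ] [ 0.5596 -0.1443  0.187 ] (array([ 0.5562, -0.1418,  0.182 ]), np.float64(0.0002779388957438733))
button [ 0.548 -0.049  0.068] [ 0.5456 -0.044   0.068 ] (array([ 0.5481, -0.0478,  0.0731]), np.float64(0.0025829304987679768))
yellow bar [0.473  0.3681 0.107 ] [0.4698 0.367  0.107 ] (array([0.4719, 0.3661, 0.1092]), np.float64(0.002754273583376577))
rack [ 0.498  -0.3667  0.018 ] [ 0.5085 -0.3732  0.018 ] (array([ 0.4995, -0.3711,  0.0037]), np.float64(0.0002771688901651305))
redhandle [0.5103 0.1359 0.062 ] [0.5183 0.129  0.062 ] (array([0.5114, 0.1372, 0.0511]), np.float64(0.0004510540696201842))
mat [0.6258 0.1098 0.003 ] [0.6287 0.1123 0.003 ] (array([0.6272, 0.1113, 0.002 ]), np.float64(0.0036701142825587684))
tray mid [0.4315 0.1468 0.003 ] [0.4387 0.1526 0.003 ] (array([0.4344, 0.1507, 0.0002]), np.float64(0.008909744364914724))
yellow 207.0 [137.5 318.5] [39.8  6.6] 37
yellow 165.5 [124.1 245.9] [39.   5.7] 11
blue 5393.0 [ 31.8 167.6] [125.2  65. ] 76
blue 4174.0 [ 59.1 296.4] [75.9 58.8] 62
blue 2417.5 [523.  163.5] [61.4 44.4] 75
blue 372.0 [138.  166.5] [21. 22.] 90
blue 195.0 [335.4 200.7] [41.4  6.9] 8
red 1048.5 [512.1 161.9] [79.  53.4] 76
red 262.0 [345. 277.] [ 8. 36.] 90
red 122.0 [279.7  92. ] [ 8.5 20.2] 72
red 94.0 [221.5 229.7] [21.4  5.6] 5
green 1378.5 [233.3 189.6] [37.7 38.4] 68
green 85.5 [294. 213.] [10. 10.] 90
brass 27272.0 [391.  334.6] [180.9 342.7] 82
brass 6457.5 [112.  391.5] [ 55. 224.] 90
brass 3427.0 [361.1 115.1] [ 78.5 122.8] 87
brass 2121.5 [ 32.5 332.5] [73. 65.] 90
brass 1665.5 [498.8 182.1] [108.1 111.9] 5
brass 1402.5 [78.5 94.4] [ 22.  145.5] 89
brass 1323.0 [ 47.5 239. ] [36. 95.] 90
brass 936.5 [476.2  90.8] [ 32.8 110.1] 89
```

View pics/topcrop.png

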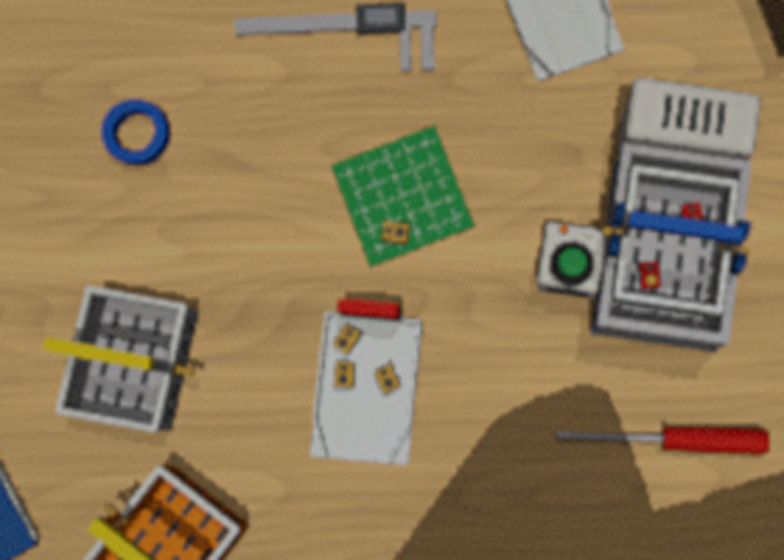

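Tray has 3 blocks and the mat has one; basket_a holds two reds. Now I'll go and look at the washer up close.

```bash
cat >> h.py <<'E'
np.set_printoptions(precision=4,suppress=True)
def go(P,rpy,frm=None,sp=30):
    """print shift in tool axes (mm, whole and per row) and turn from current (or given) pose to P,rpy"""
    o=telemetry.get_obs(); p,e=(o["ee_pos"],o["eef_rot"]) if frm is None else frm
    Rt=rot(e); d=Rt.T@(np.array(P)-p)*1000; w=R.from_matrix(Rt.T@rot(rpy)).as_rotvec()
    n=int(max(np.ceil(np.linalg.norm(d)/sp),1)); m=int(max(np.ceil(np.linalg.norm(w)/.11),1))
    print("shift",d.round(1),"rows",n,"each",(d/n).round(1),"| turn",w.round(3),"rows",m,"each",(w/m).round(4))
E
python3 - <<'E'
from h import *
go((.53,-.2,.38),(np.pi,0,1.43))
go((.53,-.2,.38),(np.pi,0,1.43),sp=27)
E
```

```text
shift [ 406.  -154.9 -174.7] rows 16 each [ 25.4  -9.7 -10.9] | turn [-0.    -0.    -1.019] rows 10 each [-0.     -0.     -0.1019]
shift [ 406.  -154.9 -174.7] rows 18 each [22.6 -8.6 -9.7] | turn [-0.    -0.    -1.019] rows 10 each [-0.     -0.     -0.1019]
```

Call:
{"api": "carry_out", "payload": {
  "plan": [
    [[0,0,-29,0,0,0,94],[0,0,-29,0,0,0,94],[0,0,-29,0,0,0,94],[0,0,-29,0,0,0,94],[0,0,-29,0,0,0,94],[0,0,-30,0,0,0,94],[29,-11,0,0,0,0,94],[29,-11,0,0,0,0,94],[29,-11,0,0,0,0,94],[29,-11,0,0,0,0,94],[29,-11,0,0,0,0,94],[29,-11,0,0,0,0,94],[29,-11,0,0,0,0,94],[29,-11,0,0,0,0,94],[29,-11,0,0,0,0,94],[29,-11,0,0,0,0,94],[29,-11,0,0,0,0,94],[29,-11,0,0,0,0,94],[29,-11,0,0,0,0,94],[29,-12,0,0,0,0,94]]
  ]
}}

```text
time_s: 1.92
ee_pos: [0.5309, -0.1988, 0.3803]
eef_rot: [-3.142, 0.0, 0.411]
force: [-0.0, 0.4, -0.2]
grip_width: 0.0937
grip_force: 0.0
```

Call:
{"api": "carry_out", "payload": {
  "plan": [
    [[0,0,0,0,0,-0.1,94],[0,0,0,0,0,-0.1,94],[0,0,0,0,0,-0.1,94],[0,0,0,0,0,-0.1,94],[0,0,0,0,0,-0.1,94],[0,0,0,0,0,-0.1,94],[0,0,0,0,0,-0.1,94],[0,0,0,0,0,-0.1,94],[0,0,0,0,0,-0.1,94],[0,0,0,0,0,-0.12,94],[0,0,0,0,0,0,50],[0,0,0,0,0,0,50]]
  ]
}}

```text
time_s: 2.92
ee_pos: [0.5299, -0.2, 0.3803]
eef_rot: [-3.141, -0.0, 1.427]
force: [0.3, -0.3, -0.4]
grip_width: 0.0839
grip_force: 0.0
```

```bash
python3 - <<'E'
from h import *
w=Cam("wrist","w1"); print(w.o,telemetry.get_obs()["ee_pos"],telemetry.get_obs()["eef_rot"])
import pickle; pickle.dump((w.im,w.K,w.o,w.R),open("w1.pkl","wb"))
for nm in("blue","green","red"):
    for a,r,c in w.blobs(*RNG[nm],60)[:5]: print(nm,a,np.round(r[0],1),np.round(r[1],1),round(r[2]),w.at(r[0],.18))
E
```

```text
[ 0.5383 -0.1354  0.5597] [ 0.5299 -0.2     0.3804] [-3.1414 -0.0001  1.4265]
blue 898.0 [288.3 142.4] [30.2 86.3] 2 [ 0.5542 -0.1396  0.18  ]
green 779.0 [309.5  13.5] [27. 59.] 90 [ 0.5962 -0.0046  0.18  ]
green 271.0 [270.5  82. ] [20. 17.] 90 [ 0.5429 -0.0686  0.18  ]
red 971.0 [358.5 356.5] [83. 21.] 0 [ 0.6143 -0.4529  0.18  ]
red 860.5 [488.7  32.1] [39.2 25.9] 72 [ 0.7935 -0.0522  0.18  ]
red 663.5 [192.  179.8] [55.6 13.6] 82 [ 0.4288 -0.1674  0.18  ]
red 154.0 [305.2 153.5] [11.2 15.9] 69 [ 0.573  -0.1557  0.18  ]
red 150.0 [267.2 131.2] [11.5 15.6] 77 [ 0.5307 -0.1228  0.18  ]
```

View pics/w1.png

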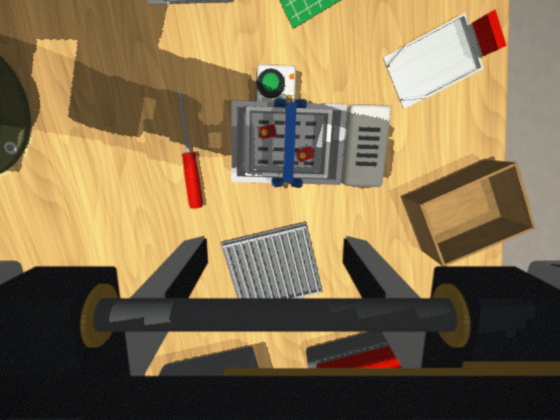

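Wrist view: blue bar runs vertically at (288,142) between the blue ears (290,104) and (288,182). The button is at (270,82), and the rack corners at (222,241), (307,224) and (321,290).

```bash
python3 - <<'E'
from h import *
import pickle
t=Cam("top"); s=Cam("scene")
# rack: low-saturation blob in top and scene
for c,pt,nm in((t,(413,231),"top"),(s,(140,322),"scene")):
    m=cv2.inRange(c.hsv,(0,0,40),(180,75,255)); m=cv2.morphologyEx(m,cv2.MORPH_CLOSE,np.ones((7,7)))
    n,l,st,ce=cv2.connectedComponentsWithStats(m); k=l[pt[1],pt[0]]; cs,_=cv2.findContours((l==k).astype(np.uint8),0,1)
    r=cv2.minAreaRect(cs[0]); q=cv2.approxPolyDP(cs[0],8,True)[:,0]
    print(nm,k,st[k],r); 
    for p in q: print(p,c.at(p,.018),c.at(p,0))
# w1 rack corners
w=Cam.__new__(Cam); w.im,w.K,w.o,w.R=pickle.load(open("w1.pkl","rb"))
for p in((222,241),(307,224),(321,290)): print(w.at(p,.018))
# bar in w1
hsv=cv2.cvtColor(w.im,cv2.COLOR_BGR2HSV); m=cv2.inRange(hsv,*[np.array(v) for v in RNG["blue"]])
for r in range(98,190,4):
    x=np.where(m[r,250:330])[0]+250
    if len(x): print(r,x.min(),x.max(),w.at(((x.min()+x.max())/2,r),.187))
go((.556,-.145,.33),(np.pi,0,1.43),sp=25)
E
```

```text
top 11 [  240   121   308   299 26684] ((359.79351806640625, 270.317138671875), (215.8575439453125, 369.640380859375), 36.95391082763672)
[547 195] [ 0.5854 -0.7381  0.018 ] [ 0.5885 -0.7498  0.    ]
[490 205] [ 0.5623 -0.5802  0.018 ] [ 0.5651 -0.5893  0.    ]
[494 140] [ 0.7435 -0.6103  0.018 ] [ 0.7492 -0.6199  0.    ]
[472 156] [ 0.6997 -0.5448  0.018 ] [ 0.7046 -0.5534  0.    ]
[390 121] [ 0.8058 -0.3262  0.018 ] [ 0.8125 -0.3314  0.    ]
[380 136] [ 0.7633 -0.2956  0.018 ] [ 0.7693 -0.3003  0.    ]
[395 128] [ 0.7852 -0.3387  0.018 ] [ 0.7915 -0.3441  0.    ]
[400 139] [ 0.7533 -0.3503  0.018 ] [ 0.7591 -0.3558  0.    ]
[390 140] [ 0.7512 -0.3225  0.018 ] [ 0.7569 -0.3276  0.    ]
[369 208] [ 0.5633 -0.253   0.018 ] [ 0.5661 -0.257   0.    ]
[389 200] [ 0.5836 -0.3083  0.018 ] [ 0.5867 -0.3131  0.    ]
[418 217] [ 0.5352 -0.383   0.018 ] [ 0.5376 -0.389   0.    ]
[393 228] [ 0.5076 -0.3138  0.018 ] [ 0.5095 -0.3187  0.    ]
[366 212] [ 0.5527 -0.2443  0.018 ] [ 0.5554 -0.2481  0.    ]
[355 224] [ 0.5212 -0.2129  0.018 ] [ 0.5233 -0.2163  0.    ]
[360 154] [ 0.7136 -0.2374  0.01
[... 3117 characters left out ...]
1  0.187 ]
130 286 294 [ 0.5578 -0.1256  0.187 ]
134 285 294 [ 0.5566 -0.1301  0.187 ]
138 285 294 [ 0.556  -0.1346  0.187 ]
142 285 294 [ 0.5554 -0.1392  0.187 ]
146 285 293 [ 0.5542 -0.1438  0.187 ]
150 285 294 [ 0.5542 -0.1485  0.187 ]
154 285 293 [ 0.5529 -0.1531  0.187 ]
158 285 293 [ 0.5523 -0.1578  0.187 ]
162 284 293 [ 0.5511 -0.1624  0.187 ]
166 284 293 [ 0.5504 -0.1672  0.187 ]
170 284 293 [ 0.5498 -0.172   0.187 ]
174 284 292 [ 0.5485 -0.1767  0.187 ]
178 276 293 [ 0.5436 -0.181   0.187 ]
182 273 301 [ 0.546  -0.1863  0.187 ]
186 297 299 [ 0.5588 -0.1931  0.187 ]
shift [58.1 17.9 50.4] rows 4 each [14.5  4.5 12.6] | turn [-0.    -0.    -0.002] rows 1 each [-0.0001 -0.0001 -0.0022]
```

Call:
{"api": "carry_out", "payload": {
  "plan": [
    [[15,5,12,0,0,0,50],[15,5,13,0,0,0,50],[14,4,13,0,0,0.015,50],[14,4,12,0,0,0.015,50],[0,0,0,0,0,0,50],[0,0,0,0,0,0,50]]
  ]
}}

```text
time_s: 3.57
ee_pos: [0.556, -0.1449, 0.3302]
eef_rot: [-3.141, -0.0, 1.401]
force: [-0.5, -0.6, 0.2]
grip_width: 0.0498
grip_force: 0.0
```

```bash
python3 - <<'E'
from h import *
import pickle
w=Cam("wrist","w2"); pickle.dump((w.im,w.K,w.o,w.R),open("w2.pkl","wb"))
w1=Cam.__new__(Cam); w1.im,w1.K,w1.o,w1.R=pickle.load(open("w1.pkl","rb")); w1.hsv=cv2.cvtColor(w1.im,cv2.COLOR_BGR2HSV)
def prof(c,x0,x1,y0,y1):
    m=cv2.inRange(c.hsv,*[np.array(v) for v in RNG["blue"]])
    rows=[]
    for r in range(y0,y1):
        x=np.where(m[r,x0:x1])[0]+x0
        if len(x): rows.append((r,x.min(),x.max()))
    return rows
P=prof(w,200,380,60,300)
print(P[::4])
g=lambda c: [((b[1]-20)) for b in []]
for c,nm in((w1,"w1"),(w,"w2")):
    for k in("blue","green"):
        for a,r,cc in c.blobs(*RNG[k],60)[:4]: print(nm,k,a,np.round(r[0],1),np.round(r[1],1),cv2.boundingRect(cc))
o=telemetry.get_obs(); print(o["ee_pos"],o["eef_rot"],w.o)
E
```

```text
[(145, np.int64(259), np.int64(292)), (149, np.int64(259), np.int64(293)), (156, np.int64(270), np.int64(279)), (160, np.int64(270), np.int64(279)), (164, np.int64(269), np.int64(280)), (168, np.int64(270), np.int64(279)), (172, np.int64(270), np.int64(279)), (176, np.int64(270), np.int64(279)), (180, np.int64(270), np.int64(279)), (184, np.int64(270), np.int64(279)), (188, np.int64(271), np.int64(279)), (192, np.int64(270), np.int64(279)), (196, np.int64(271), np.int64(278)), (200, np.int64(271), np.int64(278)), (204, np.int64(270), np.int64(279)), (208, np.int64(270), np.int64(278)), (212, np.int64(270), np.int64(279)), (216, np.int64(269), np.int64(280)), (220, np.int64(269), np.int64(280)), (224, np.int64(270), np.int64(279)), (228, np.int64(260), np.int64(290)), (232, np.int64(259), np.int64(290)), (236, np.int64(261), np.int64(289))]
w1 blue 898.0 [288.3 142.4] [30.2 86.3] (273, 99, 33, 88)
w1 green 779.0 [309.5  13.5] [27. 59.] (280, 0, 60, 28)
w1 green 271.0 [270.5  82. ] [20. 17.] (262, 72, 18, 21)
w2 blue 961.5 [274.5 197. ] [84. 31.] (259, 155, 32, 85)
w2 blue 74.5 [286. 148.] [ 6. 14.] (279, 145, 15, 7)
w2 green 2921.5 [297.2  11.4] [64.9 74.9] (249, 0, 93, 58)
w2 green 302.0 [255.2 121.1] [20.1 19.7] (245, 111, 21, 21)
[ 0.556  -0.1455  0.331 ] [3.1413 0.0002 1.4003] [ 0.5663 -0.0806  0.5096]
```

View pics/w2.png

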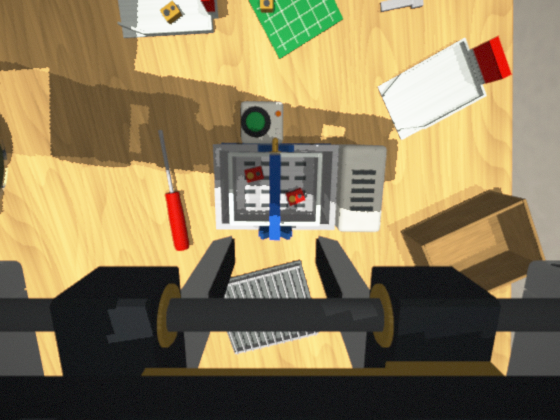

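Second view: the bar is exactly vertical in the image at column 274.6, rows 153–238, so tool yaw 1.40 is aligned with it. The ears are at rows 145–152 and 228–238, and the button is at (255,121).

```bash
python3 - <<'E'
from h import *
import pickle
def L(n):
    w=Cam.__new__(Cam); w.im,w.K,w.o,w.R=pickle.load(open(n,"rb")); return w
w1,w2=L("w1.pkl"),L("w2.pkl")
print("bar mid",w2.at((274.6,195),.187), "ears w2",w2.at((275.5,149),.145),w2.at((275,233),.145),"w1",w1.at((290,104),.145),w1.at((288,182),.145))
print("button",tri(w1,(270.5,82),w2,(255.2,121.1)),w2.at((255.2,121.1),.068))
# vertical: ear corners across the two views (row extents)
print(tri(w1,(290,99),w2,(275.5,145)),tri(w1,(288,187),w2,(275,239.5)))
print("rack w2",[w2.at(p,.018)[:2] for p in((301,262),(236,352))])
g=np.array([.5555,-.1415])
E
```

```text
bar mid [ 0.5561 -0.1363  0.187 ] ears w2 [ 0.5652 -0.0898  0.145 ] [ 0.5471 -0.1912  0.145 ] w1 [ 0.5643 -0.0923  0.145 ] [ 0.5482 -0.1922  0.145 ]
button (array([ 0.544 , -0.05  ,  0.0747]), np.float64(0.000326019293975269)) [ 0.5435 -0.0495  0.068 ]
(array([ 0.5658, -0.0854,  0.1367]), np.float64(0.0002898245223395274)) (array([ 0.5466, -0.1978,  0.1515]), np.float64(0.001253231938476524))
rack w2 [array([ 0.5758, -0.2889]), array([ 0.4295, -0.4457])]
```

Call:
{"api": "carry_out", "payload": {
  "plan": [
    [[4,-1,0,0,0,0,50],[0,0,25,0,0,0,50],[0,0,25,0,0,0,50],[0,0,25,0,0,0,50],[0,0,25,0,0,0,50],[0,0,25,0,0,0,50],[0,0,15,0,0,0,50],[0,0,15,0,0,0,50],[0,0,10,0,0,0,50],[0,0,6,0,0,0,50],[0,0,0,0,0,0,50],[0,0,0,0,0,0,50]]
  ]
}}

```text
time_s: 4.62
ee_pos: [0.556, -0.1413, 0.1602]
eef_rot: [3.141, 0.0, 1.401]
force: [-0.1, 0.3, -0.3]
grip_width: 0.0498
grip_force: 0.0
```

Call:
{"api": "carry_out", "payload": {
  "plan": [
    [[0,0,0,0,0,0,30],[0,0,0,0,0,0,20],[0,0,0,0,0,0,16],[0,0,0,0,0,0,14],[0,0,0,0,0,0,12],[0,0,0,0,0,0,10],[0,0,0,0,0,0,8],[0,0,0,0,0,0,6],[0,0,0,0,0,0,4],[0,0,0,0,0,0,4]]
  ],
  "squeeze": 40
}}

```text
time_s: 5.45
ee_pos: [0.5558, -0.1411, 0.1595]
eef_rot: [3.141, 0.0, 1.401]
force: [0.5, -0.1, 0.8]
grip_width: 0.0118
grip_force: 40.0
```

Call:
{"api": "carry_out", "payload": {
  "plan": [
    [[0,0,-2,0,0,0,4],[0,0,-3,0,0,0,4],[0,0,-4,0,0,0,4],[0,0,-5,0,0,0,4],[0,0,-6,0,0,0,4],[0,0,-8,0,0,0,4],[0,0,-9,0,0,0,4],[0,0,-10,0,0,0,4],[0,0,-10,0,0,0,4],[0,0,-10,0,0,0,4],[0,0,-10,0,0,0,4],[0,0,-10,0,0,0,4],[0,0,-10,0,0,0,4],[0,0,-9,0,0,0,4],[0,0,-8,0,0,0,4],[0,0,-6,0,0,0,4],[0,0,-4,0,0,0,4],[0,0,-2,0,0,0,4],[0,0,0,0,0,0,4],[0,0,0,0,0,0,4]]
  ],
  "squeeze": 50
}}

```text
time_s: 7.12
ee_pos: [0.5557, -0.141, 0.2851]
eef_rot: [-3.141, -0.0, 1.401]
force: [-0.8, 0.1, -4.4]
grip_width: 0.0114
grip_force: 50.0
```

```bash
python3 - <<'E'
from h import *
w=Cam("wrist"); s=Cam("scene"); x,y=s.px((.556,-.14,.25)).astype(int)
a=cv2.resize(s.im[max(y-100,0):y+100,max(x-110,0):x+110],(440,400)); b=cv2.resize(w.im[60:300,120:420],(500,400)); cv2.imwrite("pics/lift.png",np.hstack([a,b])[:,:800])
print(telemetry.get_obs())
go((.501,-.366,.29),(np.pi,0,1.571+.07),sp=15)
E
```

```text
{'time_s': 7.2167, 'qpos': array([-0.3124,  0.3075,  1.3283,  0.    ,  1.5066, -0.1424]), 'joint_vel': array([-0.    , -0.0006,  0.0013, -0.0006, -0.0003, -0.0019]), 'tau': array([  0.0021, -57.8061, -38.9105,   0.0783,   0.031 ,   0.0001]), 'ee_pos': array([ 0.5556, -0.141 ,  0.285 ]), 'eef_rot': array([-3.1408, -0.0001,  1.4008]), 'force': array([-0.3179,  0.2516, -4.2356]), 'moment': array([-0.0512, -0.0869, -0.0031]), 'grip_force': 49.994933009147644, 'grip_width': 0.011600576348382545}
shift [-231.   -15.8   -5. ] rows 16 each [-14.4  -1.   -0.3] | turn [-0.001 -0.    -0.24 ] rows 3 each [-0.0003 -0.0001 -0.0801]
```

View pics/lift.png

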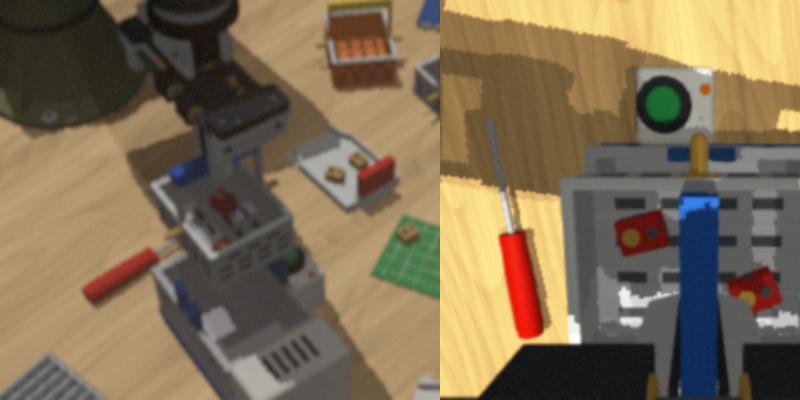

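The basket is up and level with both red blocks inside. Next it goes to the rack.

Call:
{"api": "carry_out", "payload": {
  "plan": [
    [[-2,0,0,0,0,0,4],[-4,-1,0,0,0,0,4],[-7,-1,0,0,0,0,4],[-10,-1,0,0,0,0,4],[-13,-1,0,0,0,0,4],[-16,-1,0,0,0,0,4],[-18,-1,0,0,0,0,4],[-18,-1,0,0,0,0,4],[-18,-1,0,0,0,0,4],[-18,-1,0,0,0,0,4],[-18,-1,0,0,0,0,4],[-18,-1,0,0,0,0,4],[-16,-1,0,0,0,0,4],[-14,-1,0,0,0,0,4],[-12,-1,0,0,0,0,4],[-10,-1,0,0,0,0,4],[-8,-1,0,0,0,0,4],[-6,0,0,0,0,0,4],[-3,0,0,0,0,0,4],[-2,0,0,0,0,0,4]]
  ]
}}

```text
time_s: 8.88
ee_pos: [0.501, -0.3662, 0.2854]
eef_rot: [-3.141, -0.0, 1.401]
force: [0.3, 0.1, -4.2]
grip_width: 0.0116
grip_force: 50.0
```

Call:
{"api": "carry_out", "payload": {
  "plan": [
    [[0,0,0,0,0,-0.01,4],[0,0,0,0,0,-0.02,4],[0,0,0,0,0,-0.03,4],[0,0,0,0,0,-0.04,4],[0,0,0,0,0,-0.04,4],[0,0,0,0,0,-0.04,4],[0,0,0,0,0,-0.03,4],[0,0,0,0,0,-0.02,4],[0,0,0,0,0,-0.01,4],[0,0,0,0,0,0,4],[0,0,0,0,0,0,4]]
  ]
}}

```text
time_s: 9.8
ee_pos: [0.501, -0.3659, 0.2855]
eef_rot: [3.142, -0.0, 1.641]
force: [-0.5, 0.2, -4.3]
grip_width: 0.0123
grip_force: 50.0
```

```bash
python3 - <<'E'
from h import *
w=Cam("wrist","w3"); t=Cam("top"); s=Cam("scene"); o=telemetry.get_obs(); print(o["ee_pos"],o["eef_rot"],o["force"])
b=cv2.resize(w.im[60:300,80:480],(800,480)); cv2.imwrite("pics/rack.png",b)
E
```

```text
[ 0.5009 -0.366   0.2855] [ 3.1416 -0.      1.6405] [-0.2982 -0.3022 -3.5297]
```

View pics/rack.png

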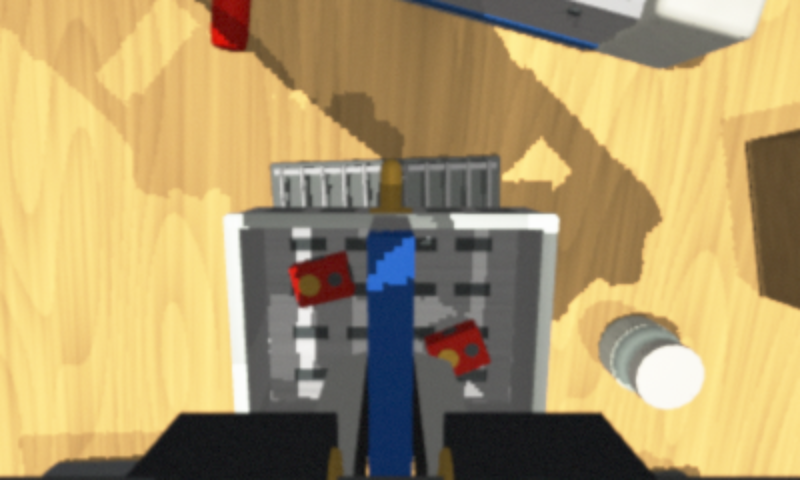

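The rack's +y edge shows beyond the basket, with corners at crop (273,163) and (498,157). I'll use those as a check on its centre and yaw.

```bash
python3 - <<'E'
from h import *
w=Cam("wrist"); a=w.at((216.5,141.5),.018); b=w.at((329,138.5),.018); d=b-a; L=np.hypot(*d[:2]); th=np.arctan2(d[1],d[0])
for th in (th,.07): print(a,b,L,th,"centre",(a+b)[:2]/2+.07*np.array([np.sin(th),-np.cos(th)]))
E
```

```text
[ 0.4119 -0.3075  0.018 ] [ 0.5721 -0.2923  0.018 ] 0.16086951109138384 0.09499350730595237 centre [ 0.4987 -0.3696]
[ 0.4119 -0.3075  0.018 ] [ 0.5721 -0.2923  0.018 ] 0.16086951109138384 0.07 centre [ 0.4969 -0.3697]
```

Call:
{"api": "carry_out", "payload": {
  "plan": [
    [[-1,-1,2,0,0,-0.01,4],[0,0,5,0,0,0,4],[0,0,9,0,0,0,4],[0,0,13,0,0,0,4],[0,0,16,0,0,0,4],[0,0,17,0,0,0,4],[0,0,17,0,0,0,4],[0,0,17,0,0,0,4],[0,0,16,0,0,0,4],[0,0,14,0,0,0,4],[0,0,12,0,0,0,4],[0,0,10,0,0,0,4],[0,0,8,0,0,0,4],[0,0,6,0,0,0,4],[0,0,4,0,0,0,4],[0,0,3,0,0,0,4],[0,0,3,0,0,0,4],[0,0,2,0,0,0,4],[0,0,1,0,0,0,4],[0,0,0,0,0,0,4]]
  ]
}}

```text
time_s: 11.67
ee_pos: [0.5, -0.3671, 0.1104]
eef_rot: [3.142, 0.0, 1.651]
force: [0.2, -0.3, -3.7]
grip_width: 0.0109
grip_force: 50.0
```

Call:
{"api": "carry_out", "payload": {
  "plan": [
    [[0,0,1,0,0,0,4],[0,0,1,0,0,0,4],[0,0,1,0,0,0,4],[0,0,1,0,0,0,4],[0,0,0,0,0,0,4]]
  ]
}}

```text
time_s: 12.08
ee_pos: [0.4999, -0.367, 0.1062]
eef_rot: [-3.141, -0.0, 1.651]
force: [-0.1, 0.5, -3.8]
grip_width: 0.0113
grip_force: 50.0
```

Call:
{"api": "carry_out", "payload": {
  "plan": [
    [[0,0,1,0,0,0,4],[0,0,1,0,0,0,4],[0,0,0,0,0,0,4]]
  ]
}}

```text
time_s: 12.33
ee_pos: [0.5002, -0.3672, 0.1057]
eef_rot: [3.141, 0.001, 1.651]
force: [-2.4, 2.5, 6.4]
grip_width: 0.0117
grip_force: 50.0
```

Contact with the rack is felt (force flips from −3.8 to +6.4). Release and retreat upward.

Call:
{"api": "carry_out", "payload": {
  "plan": [
    [[0,0,-1,0,0,0,14],[0,0,0,0,0,0,18],[0,0,0,0,0,0,26],[0,0,0,0,0,0,36],[0,0,0,0,0,0,44],[0,0,0,0,0,0,44],[0,0,-5,0,0,0,44],[0,0,-10,0,0,0,44],[0,0,-20,0,0,0,44],[0,0,-30,0,0,0,44],[0,0,-30,0,0,0,44],[0,0,-30,0,0,0,44],[0,0,-30,0,0,0,44],[0,0,-30,0,0,0,44]]
  ]
}}

```text
time_s: 13.5
ee_pos: [0.4997, -0.3669, 0.2932]
eef_rot: [3.141, 0.001, 1.651]
force: [-0.1, -0.5, -0.1]
grip_width: 0.0441
grip_force: 0.0
```

```bash
python3 - <<'E'
from h import *
w=Cam("wrist","w4"); w.R
for a,r,c in w.blobs(*RNG["blue"],60)[:5]: print(a,np.round(r[0],1),np.round(r[1],1),r[2],w.at(r[0],.133))
go((.48,.15,.34),(np.pi,0,1.5),sp=32)
E
```

```text
668.0 [275. 198.] [80. 10.] 90.0 [ 0.4986 -0.3648  0.133 ]
621.5 [334.8  39.2] [42.1 23. ] 16.699241638183594 [ 0.546  -0.1975  0.133 ]
553.0 [327.5 356. ] [22. 29.] 90.0 [ 0.5828 -0.5663  0.133 ]
196.0 [318.9  67.5] [122.8   2.9] 15.945395469665527 [ 0.5328 -0.2249  0.133 ]
shift [517.3  21.1 -43.4] rows 17 each [30.4  1.2 -2.6] | turn [0.007 0.006 0.151] rows 2 each [0.0036 0.003  0.0754]
```

View pics/w4.png

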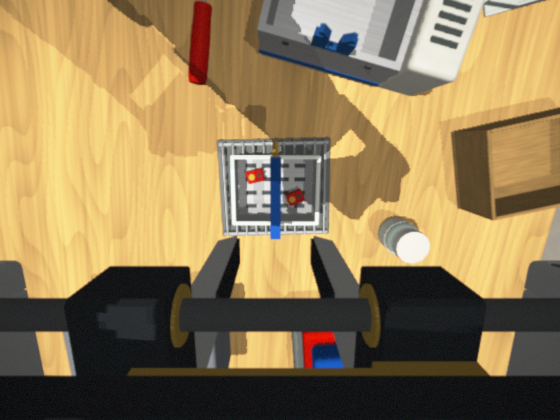

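Basket_a stands centred on the rack (rim (230,156)–(318,225) within rack (220,140)–(328,236)) with both red blocks in it. On to the tray.

Call:
{"api": "carry_out", "payload": {
  "plan": [
    [[10,1,-20,0,0,0,50],[20,1,-23,0,0,0,50],[31,1,0,0,0,0,50],[31,1,0,0,0,0,50],[31,1,0,0,0,0,50],[31,1,0,0,0,0,50],[31,1,0,0,0,0,50],[31,1,0,0,0,0,50],[31,1,0,0,0,0,50],[31,1,0,0,0,0,50],[31,1,0,0,0,0,50],[31,1,0,0,0,0,50],[31,1,0,0,0,0,50],[31,1,0,0,0,0,50],[31,2,0,0,0,0,50],[31,2,0,0,0,0,50],[31,2,0,0,0,0,50],[20,2,0,0,0,0,50],[0,0,0,0,0,0.075,50],[0,0,0,0,0,0.075,50]]
  ]
}}

```text
time_s: 15.22
ee_pos: [0.4804, 0.1492, 0.3341]
eef_rot: [3.141, -0.0, 1.5]
force: [0.3, -1.0, 0.0]
grip_width: 0.0504
grip_force: 0.0
```

```bash
python3 - <<'E'
from h import *
import pickle
w=Cam("wrist","w5"); pickle.dump((w.im,w.K,w.o,w.R),open("w5.pkl","wb")); o=telemetry.get_obs(); print(o["ee_pos"],o["eef_rot"],w.o)
for k in("red","yellow","brass","green"):
    for a,r,c in w.blobs(*RNG[k],60)[:7]: print(k,a,np.round(r[0],1),np.round(r[1],1),round(r[2],1),w.at(r[0],.06))
E
```

```text
[0.4805 0.1486 0.3341] [ 3.1408 -0.0002  1.493 ] [0.4839 0.2143 0.5134]
red 341.5 [235. 350.] [12. 34.] 0.0 [ 0.391  -0.1291  0.06  ]
red 330.5 [517.8 268.2] [21.8 25.7] 20.0 [ 0.8584 -0.0116  0.06  ]
red 279.5 [294.9 191. ] [ 8.9 36.4] 4.2 [0.509  0.1388 0.06  ]
yellow 1318.5 [116.6  55.3] [18.2 82.2] 27.4 [0.2769 0.3431 0.06  ]
yellow 586.5 [488.3 166.1] [ 10.4 152.6] 4.6 [0.7967 0.1554 0.06  ]
yellow 550.5 [252.5  27.2] [12.9 56.9] 8.4 [0.4649 0.3643 0.06  ]
yellow 450.0 [246.5 267.5] [57. 17.] 90.0 [0.4248 0.0208 0.06  ]
yellow 433.0 [243.2  94. ] [44.9 20.5] 87.3 [0.4445 0.2814 0.06  ]
yellow 423.5 [341.  97.] [12. 70.] 0.0 [0.5813 0.2676 0.06  ]
yellow 387.5 [315.5  36.9] [74.1 11.8] 87.8 [0.5487 0.3465 0.06  ]
brass 128649.0 [279.5 149. ] [298. 559.] 90.0 [0.4902 0.2023 0.06  ]
brass 2276.5 [238.5 352. ] [42. 83.] 90.0 [ 0.3966 -0.1335  0.06  ]
brass 643.0 [ 50.3 358.4] [38.6 18.8] 78.7 [ 0.071  -0.1228  0.06  ]
brass 484.5 [501.7 346.6] [18.5 34. ] 10.0 [ 0.8471 -0.1554  0.06  ]
brass 356.5 [408.5  25. ] [24. 19.] 90.0 [0.6734 0.352  0.06  ]
brass 240.0 [386.7 315.4] [61.1 10.5] 88.9 [ 0.6499 -0.0814  0.06  ]
brass 234.0 [164.9 314.9] [14.8 61.8] 11.7 [ 0.2815 -0.0537  0.06  ]
green 3782.0 [362.  196.8] [61.1 65.8] 67.3 [0.61   0.1227 0.06  ]
```

View pics/w5.png

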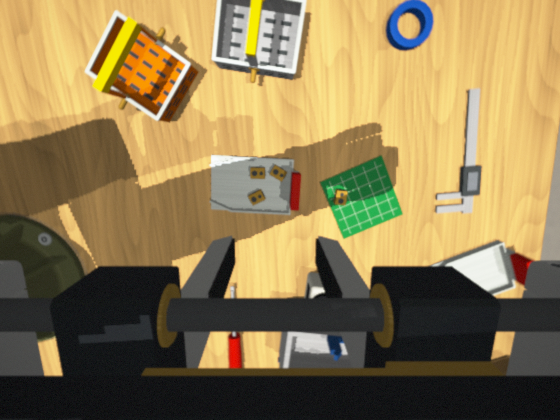

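The tray is at (211–300, 155–214) with the spout left and 3 blocks, handle red at (295,191). Basket_b sits at (259,37), clipped at the top of the frame, and there is one block on the mat at (341,196). I need one more view nearer the basket.

Call:
{"api": "carry_out", "payload": {
  "plan": [
    [[30,0,0,0,0,0.02,60],[30,0,0,0,0,0.02,60],[30,0,0,0,0,0.02,60],[20,0,0,0,0,0,60],[0,0,0,0,0,0,60],[0,0,0,0,0,0,60]]
  ]
}}

```text
time_s: 15.77
ee_pos: [0.4913, 0.2579, 0.3336]
eef_rot: [-3.142, 0.0, 1.443]
force: [0.0, 0.4, 0.4]
grip_width: 0.0601
grip_force: 0.0
```

```bash
python3 - <<'E'
from h import *
import pickle
w=Cam("wrist","w6"); pickle.dump((w.im,w.K,w.o,w.R),open("w6.pkl","wb")); o=telemetry.get_obs(); print(o["ee_pos"],o["eef_rot"],w.o)
for k in("red","yellow"):
    for a,r,c in w.blobs(*RNG[k],100)[:9]: print(k,a,np.round(r[0],1),np.round(r[1],1),round(r[2],1),w.at(r[0],.06))
E
```

```text
[0.4914 0.2571 0.3338] [3.1413 0.     1.4422] [0.4986 0.3226 0.5129]
red 260.0 [296.  255.5] [37.  8.] 90.0 [0.5093 0.143  0.06  ]
yellow 813.5 [249.4  91.4] [ 13.1 115.1] 4.3 [0.4719 0.3939 0.06  ]
yellow 797.0 [121.9 156.7] [14.7 72.1] 25.1 [0.2732 0.3287 0.06  ]
yellow 773.0 [307.2  73.5] [ 14.8 136.8] 1.9 [0.5545 0.4066 0.06  ]
yellow 291.0 [438.1 133.1] [13.1 94.4] 3.6 [0.7335 0.3033 0.06  ]
yellow 180.5 [325.5  99.2] [42.7  9.1] 77.5 [0.5765 0.37   0.06  ]
yellow 170.0 [56.1 91.5] [68.3  8.6] 73.3 [0.2036 0.4282 0.06  ]
yellow 152.0 [481.  179.5] [107.   4.] 90.0 [0.7966 0.2276 0.06  ]
yellow 130.5 [499.4 141.9] [ 4.6 94.3] 3.6 [0.8216 0.2795 0.06  ]
yellow 120.5 [192.6 187.4] [10.9 44. ] 10.3 [0.3674 0.2709 0.06  ]
```

View pics/w6.png

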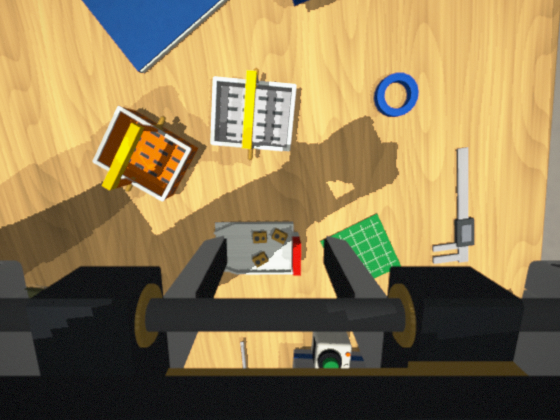

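Both handle and tray line up with tool yaw 1.442. Basket_b's rim corners are (213,76), (296,81), (291,151) and (211,144), with its bar from (252,70) to (247,148).

```bash
python3 - <<'E'
from h import *
import pickle
def L(n):
    w=Cam.__new__(Cam); w.im,w.K,w.o,w.R=pickle.load(open(n,"rb")); w.hsv=cv2.cvtColor(w.im,cv2.COLOR_BGR2HSV); return w
w5,w6=L("w5.pkl"),L("w6.pkl"); t=Cam("top"); s=Cam("scene")
print("handle z",tri(w5,(294.9,191),w6,(296,255.5)), w5.at((294.9,191),.055),w6.at((296,255.5),.055))
P=np.array([w6.at(p,.05)[:2] for p in((213,76),(296,81),(291,151),(211,144))]); print(P,P.mean(0)); 
e=P[1]-P[0],P[2]-P[3],P[0]-P[3],P[1]-P[2]; print([ (np.hypot(*v).round(4),np.arctan2(v[1],v[0]).round(3)) for v in e])
print("hsv bar",w6.hsv[110,245:255],"wood",w6.hsv[110,330:332])
for c,n in((w6,"w6"),(t,"top"),(s,"scene")):
    for a,r,cc in c.blobs((24,215,120),(32,255,255),30)[:3]: print(n,a,np.round(r[0],1),np.round(r[1],1),round(r[2],1),c.at(r[0],.112))
E
```

```text
handle z (array([0.5099, 0.1359, 0.042 ]), np.float64(0.000397378875107487)) [0.5094 0.138  0.055 ] [0.5094 0.141  0.055 ]
[[0.4232 0.4223]
 [0.5389 0.4007]
 [0.5206 0.3049]
 [0.4039 0.3302]] [0.4717 0.3645]
[(np.float64(0.1177), np.float64(-0.184)), (np.float64(0.1194), np.float64(-0.213)), (np.float64(0.0941), np.float64(1.364)), (np.float64(0.0976), np.float64(1.382))]
hsv bar [[ 29 255 248]
 [ 29 255 249]
 [ 29 255 249]
 [ 29 255 249]
 [ 29 255 249]
 [ 29 255 249]
 [ 29 255 249]
 [ 29 255 248]
 [ 27 200 218]
 [ 25  57 201]] wood [[ 22 119 247]
 [ 22 120 246]]
w6 693.5 [120.9 156.2] [11.7 70.3] 25.8 [0.2979 0.3289 0.112 ]
w6 586.0 [248.8 109.3] [ 9.5 77.3] 3.9 [0.4711 0.3649 0.112 ]
```

Call:
{"api": "carry_out", "payload": {
  "plan": [
    [[-29,8,0,0,0,0,36],[-29,9,0,0,0,0,36],[-29,8,20,0,0,0,36],[-29,9,20,0,0,0,36],[0,0,30,0,0,0,36],[0,0,30,0,0,0,36],[0,0,30,0,0,0,36],[0,0,30,0,0,0,36],[0,0,20,0,0,0,36],[0,0,0,0,0,0,36],[0,0,0,0,0,0,36]]
  ]
}}

```text
time_s: 16.83
ee_pos: [0.5101, 0.1374, 0.1539]
eef_rot: [-3.141, 0.0, 1.44]
force: [0.4, 0.6, 1.4]
grip_width: 0.0362
grip_force: 0.0
```

```bash
python3 - <<'E'
from h import *
import pickle
w=Cam("wrist","w7"); o=telemetry.get_obs(); print(o["ee_pos"],o["eef_rot"],w.o)
w5=Cam.__new__(Cam); w5.im,w5.K,w5.o,w5.R=pickle.load(open("w5.pkl","rb"))
for a,r,c in w.blobs(*RNG["red"],60)[:3]:
    print(a,np.round(r[0],1),np.round(r[1],1),round(r[2],1),w.at(r[0],.062),w.at(r[0],.04),cv2.boundingRect(c))
E
```

```text
[0.5107 0.1377 0.155 ] [ 3.14   -0.0005  1.4403] [0.5177 0.2021 0.3332]
713.5 [275.5 211. ] [62. 13.] 90.0 [0.5099 0.14   0.062 ] [0.5093 0.135  0.04  ] (269, 180, 14, 63)
```

Call:
{"api": "carry_out", "payload": {
  "plan": [
    [[0,0,25,0,0,0,36],[0,0,25,0,0,0,36],[0,0,25,0,0,0,36],[0,0,20,0,0,0,36],[0,0,15,0,0,0,36],[0,0,10,0,0,0,36],[0,0,6,0,0,0,36],[0,0,0,0,0,0,36],[0,0,0,0,0,0,28],[0,0,0,0,0,0,22],[0,0,0,0,0,0,18],[0,0,0,0,0,0,16],[0,0,0,0,0,0,14],[0,0,0,0,0,0,12],[0,0,0,0,0,0,10],[0,0,0,0,0,0,8],[0,0,0,0,0,0,6],[0,0,0,0,0,0,6]]
  ],
  "squeeze": 58
}}

```text
time_s: 18.38
ee_pos: [0.5104, 0.1381, 0.0278]
eef_rot: [3.141, -0.0, 1.441]
force: [0.5, -0.2, 4.9]
grip_width: 0.0111
grip_force: 58.0
```

```bash
python3 - <<'E'
from h import *
o=telemetry.get_obs(); print(o)
# lip in tool frame from tray geometry: tray yaw = tool yaw - pi/2
E
```

```text
{'time_s': 18.3833, 'qpos': array([ 0.1949,  0.4727,  1.7393, -0.    ,  0.9288,  0.325 ]), 'joint_vel': array([-0.0012, -0.0006,  0.0015,  0.0009, -0.0012, -0.0003]), 'tau': array([  0.5011, -52.6595, -25.8552,   0.2508,   0.089 ,   0.0289]), 'ee_pos': array([0.5104, 0.1381, 0.0278]), 'eef_rot': array([ 3.1409, -0.0002,  1.4408]), 'force': array([ 0.4532, -0.2113,  4.9108]), 'moment': array([-0.1954, -0.1344,  0.0223]), 'grip_force': 57.99081265926361, 'grip_width': 0.01107052372221206}
```

Grip is good (11.1 mm, 58 N). Lift the tray level, align it with the basket axis, and shift it out in +x.

Call:
{"api": "carry_out", "payload": {
  "plan": [
    [[0,0,-3,0,0,0,6],[0,0,-6,0,0,0,6],[0,0,-10,0,0,0.007,6],[0,0,-14,0,0,0.01,6],[0,0,-16,0,0,0.01,6],[0,0,-16,0,0,0.01,6],[0,0,-14,0,0,0.01,6],[0,0,-10,0,0,0.01,6],[0,0,-7,0,0,0.01,6],[0,0,-4,0,0,0,6],[0,0,-2,0,0,0,6],[0,4,0,0,0,0,6],[0,8,0,0,0,0,6],[0,12,0,0,0,0,6],[0,15,0,0,0,0,6],[0,15,0,0,0,0,6],[0,14,0,0,0,0,6],[0,11,0,0,0,0,6],[0,8,0,0,0,0,6],[0,5,0,0,0,0,6]]
  ],
  "squeeze": 60
}}

```text
time_s: 20.05
ee_pos: [0.6011, 0.1196, 0.1286]
eef_rot: [-3.141, 0.0, 1.373]
force: [0.4, 0.6, -2.5]
grip_width: 0.0116
grip_force: 60.0
```

Call:
{"api": "carry_out", "payload": {
  "plan": [
    [[4,0,0,0,0,0,6],[8,0,0,0,0,0,6],[12,0,0,0,0,0,6],[16,0,0,0,0,0,6],[18,0,0,0,0,0,6],[18,0,0,0,0,0,6],[18,0,0,0,0,0,6],[18,0,0,0,0,0,6],[18,0,0,0,0,0,6],[18,0,0,0,0,0,6],[16,0,0,0,0,0,6],[14,0,0,0,0,0,6],[12,0,0,0,0,0,6],[10,0,0,0,0,0,6],[7,0,0,0,0,0,6],[4,0,0,0,0,0,6],[2,0,0,0,0,0,6],[1,0,0,0,0,0,6],[0,0,0,0,0,0,6],[0,0,0,0,0,0,6]]
  ]
}}

```text
time_s: 21.72
ee_pos: [0.6423, 0.3295, 0.1295]
eef_rot: [-3.142, 0.0, 1.373]
force: [0.4, 0.2, -3.3]
grip_width: 0.0116
grip_force: 60.0
```

```bash
python3 - <<'E'
from h import *
o=telemetry.get_obs(); print(o["ee_pos"],o["eef_rot"],o["qpos"],o["force"],o["moment"])
w=Cam("wrist"); s=Cam("scene"); t=Cam("top")
x,y=t.px((.53,.33,.1)).astype(int); a=cv2.resize(t.im[y-60:y+60,x-60:x+60],(400,400),interpolation=cv2.INTER_CUBIC)
b=cv2.resize(w.im[40:300,60:400],(400,306)); b=cv2.copyMakeBorder(b,0,94,0,0,0)
cv2.imwrite("pics/prepour.png",np.hstack([a,b])); print(x,y)
Rt=rot(o["eef_rot"]); lip=o["ee_pos"]+Rt@[0,-.139,.025]; B=np.array([.4714,.3647]); c,s_=np.cos(-.197),np.sin(-.197)
d=lip[:2]-B; print("lip",lip,"basket frame",d@[c,s_],d@[-s_,c])
E
```

```text
[0.6423 0.3295 0.1295] [-3.1416  0.      1.3733] [ 0.4232  0.7552  1.0177 -0.      1.3687  0.6208] [ 0.4188  0.1872 -3.3369] [-0.0737 -0.0745 -0.0061]
141 222
lip [0.506  0.3567 0.1045] basket frame 0.03549564188929296 -0.0010274074492861805
```

View pics/prepour.png

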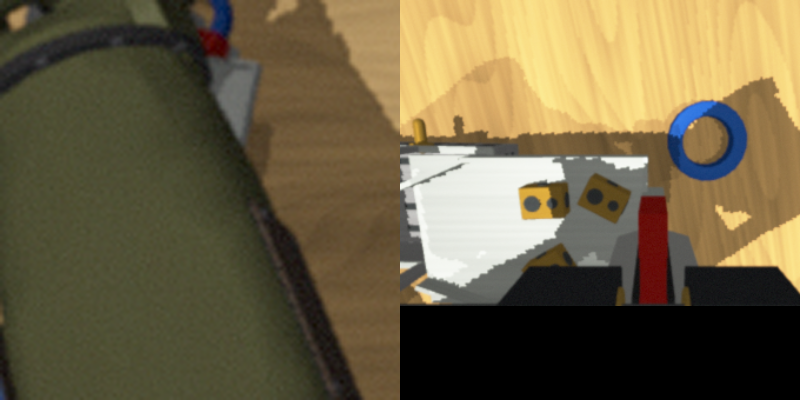

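Wrist view: all three blocks are in place on the level tray, with the spout at the left over the basket edge. I'll check the lip pixel against the expected position, then lower and pour.

```bash
python3 - <<'E'
from h import *
w=Cam("wrist"); o=telemetry.get_obs(); Rt=rot(o["eef_rot"])
for v in((-.03,-.139,.025),(0,-.139,.025),(.03,-.139,.025)): print("expect lip px",w.px(o["ee_pos"]+Rt@np.array(v)))
print("bar ends px",[w.px(np.array([.4714,.3647,.107])+np.array([.1957,.9807,0])*k) for k in(-.046,.046)])
cv2.imwrite("pics/lipchk.png",cv2.resize(w.im[120:320,0:260],None,fx=3,fy=3))
for r in(190,200,210,220): print(r,[tuple(map(int,w.hsv[r,c])) for c in range(40,90,5)])
E
```

```text
expect lip px [ 84.7601 275.4338]
expect lip px [ 78.5885 235.9609]
expect lip px [ 72.0048 193.8516]
bar ends px [array([ 37.1302, 296.0773]), array([ 11.8693, 169.2463])]
190 [(30, 7, 72), (30, 7, 74), (45, 6, 82), (15, 6, 83), (15, 5, 98), (12, 7, 191), (39, 8, 231), (47, 8, 232), (47, 8, 232), (39, 10, 175)]
200 [(135, 7, 73), (105, 7, 73), (15, 7, 77), (45, 6, 84), (45, 9, 233), (30, 6, 176), (30, 7, 188), (45, 4, 249), (41, 9, 235), (45, 9, 236)]
210 [(30, 3, 74), (0, 4, 70), (45, 7, 75), (0, 0, 85), (0, 6, 86), (18, 7, 189), (30, 5, 192), (42, 5, 248), (39, 8, 230), (43, 8, 231)]
220 [(22, 48, 79), (0, 0, 73), (0, 3, 78), (160, 9, 87), (150, 3, 87), (45, 5, 104), (30, 4, 196), (42, 5, 243), (42, 5, 246), (39, 8, 232)]
```

Call:
{"api": "carry_out", "payload": {
  "plan": [
    [[0,0,5,0,0,0,6],[0,0,8,0,0,0,6],[0,0,9,0,0,0,6],[0,0,6,0,0,0,6],[0,0,3,0,0,0,6],[0,0,0,0,0,0,6]]
  ]
}}

```text
time_s: 22.42
ee_pos: [0.6418, 0.3297, 0.097]
eef_rot: [-3.14, 0.001, 1.374]
force: [0.4, -0.4, -3.0]
grip_width: 0.0118
grip_force: 60.0
```

Call:
{"api": "carry_out", "payload": {
  "plan": [
    [[0,-1.4,-6.9,-0.05,0,0,6],[0,-1.4,-6.9,-0.05,0,0,6],[0,-1.4,-6.9,-0.05,0,0,6],[0,-1.4,-6.9,-0.05,0,0,6],[0,-1.4,-6.9,-0.05,0,0,6],[0,-1.4,-6.9,-0.05,0,0,6],[0,-1.4,-6.9,-0.05,0,0,6],[0,-1.4,-6.9,-0.05,0,0,6],[0,-1.4,-6.9,-0.05,0,0,6],[0,-1.4,-6.9,-0.05,0,0,6]]
  ]
}}

```text
time_s: 23.25
ee_pos: [0.6139, 0.3357, 0.1629]
eef_rot: [2.639, -0.001, 1.374]
force: [0.4, 0.2, -2.4]
grip_width: 0.0116
grip_force: 60.0
```

Call:
{"api": "carry_out", "payload": {
  "plan": [
    [[0,-1.4,-6.9,-0.05,0,0,6],[0,-1.4,-6.9,-0.05,0,0,6],[0,-1.4,-6.9,-0.05,0,0,6],[0,0,0,0,0,0,6],[0,0,0,0,0,0,6],[0,0,0,0,0,0,6],[0,-1.4,-6.9,-0.05,0,0,6],[0,0,0,0,0,0,6],[0,0,0,0,0,0,6],[0,0,0,0,0,0,6]]
  ]
}}

```text
time_s: 24.08
ee_pos: [0.5952, 0.3392, 0.182]
eef_rot: [2.443, -0.0, 1.373]
force: [0.9, -0.4, -1.7]
grip_width: 0.0119
grip_force: 60.0
```

```bash
python3 - <<'E'
from h import *
o=telemetry.get_obs(); print(o["ee_pos"],o["eef_rot"],o["qpos"],o["force"],o["moment"])
Rt=rot(o["eef_rot"]); lip=o["ee_pos"]+Rt@[0,-.139,.025]; print("lip",lip)
w=Cam("wrist"); s=Cam("scene")
x,y=s.px((.52,.35,.1)).astype(int); a=cv2.resize(s.im[max(0,y-60):y+60,x-60:x+60],(400,400),interpolation=cv2.INTER_CUBIC)
b=cv2.resize(w.im[20:320,0:400],(400,300)); b=cv2.copyMakeBorder(b,0,100,0,0,0)
cv2.imwrite("pics/pour.png",np.hstack([a,b]))
E
```

```text
[0.5952 0.3392 0.182 ] [ 2.4431 -0.0001  1.3734] [ 0.6565  0.4178  1.5725 -0.7433  0.7984  1.2914] [ 0.9447 -0.3568 -1.6502] [0.103  0.3822 0.0225]
lip [0.5066 0.357  0.0735]
```

View pics/pour.png

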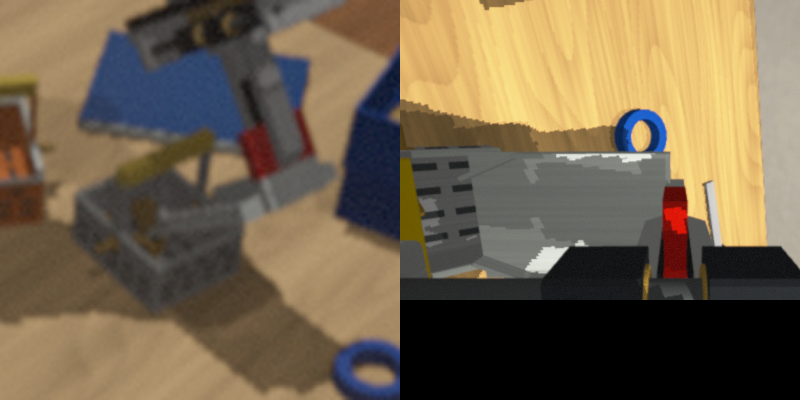

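The tray is empty (wrist force is down by the blocks' weight) and brass shows inside the basket. Level the tray about its lip, go back, and set it down at its old place.

Call:
{"api": "carry_out", "payload": {
  "plan": [
    [[0,1.8,14,0.1,0,0,6],[0,1.8,14,0.1,0,0,6],[0,1.8,14,0.1,0,0,6],[0,1.8,14,0.1,0,0,6],[0,1.8,14,0.1,0,0,6],[0,1.8,14,0.1,0,0,6],[0,1.8,14,0.1,0,0,6],[0,0,-16,0,0,0,6],[0,0,-16,0,0,0,6],[-10,0,0,0,0,0,6],[-20,0,0,0,0,0,6],[-28,0,0,0,0,0,6],[-28,0,0,0,0,0,6],[-28,0,0,0,0,0,6],[-28,0,0,0,0,0,6],[-28,0,0,0,0,0,6],[-25,0,0,0,0,0,6],[-15,0,0,0,0,0,6],[-5,0,0,0,0,0,6]]
  ]
}}

```text
time_s: 25.77
ee_pos: [0.6006, 0.117, 0.1306]
eef_rot: [3.141, -0.001, 1.372]
force: [0.9, 0.1, -1.0]
grip_width: 0.0115
grip_force: 60.0
```

```bash
python3 - <<'E'
from h import *
o=telemetry.get_obs(); print(o["ee_pos"],o["eef_rot"],o["force"])
go((.5104,.1381,o["ee_pos"][2]),(np.pi,0,1.441),sp=25)
E
```

```text
[0.6006 0.117  0.1306] [ 3.1414 -0.0005  1.372 ] [ 0.887   0.0944 -0.9642]
shift [  2.8 -92.6  -0. ] rows 4 each [  0.7 -23.2  -0. ] | turn [ 0.    -0.001 -0.069] rows 1 each [ 0.0002 -0.0005 -0.069 ]
```

Call:
{"api": "carry_out", "payload": {
  "plan": [
    [[1,-20,0,0,0,0,6],[1,-27,0,0,0,0,6],[1,-27,0,0,0,0,6],[0,-19,0,0,0,0,6],[0,0,0,0,0,-0.069,6],[0,0,15,0,0,0,6],[0,0,25,0,0,0,6],[0,0,25,0,0,0,6],[0,0,15,0,0,0,6],[0,0,8,0,0,0,6],[0,0,5,0,0,0,6],[0,0,4,0,0,0,6],[0,0,2,0,0,0,6],[0,0,1,0,0,0,6],[0,0,1,0,0,0,6],[0,0,1,0,0,0,6],[0,0,1,0,0,0,6],[0,0,0,0,0,0,6]]
  ]
}}

```text
time_s: 27.27
ee_pos: [0.5101, 0.1402, 0.0277]
eef_rot: [3.141, -0.0, 1.443]
force: [-0.5, 0.5, 2.2]
grip_width: 0.0117
grip_force: 60.0
```

Call:
{"api": "carry_out", "payload": {
  "plan": [
    [[0,0,0,0,0,0,16],[0,0,0,0,0,0,24],[0,0,0,0,0,0,34],[0,0,0,0,0,0,34],[0,0,-10,0,0,0,34],[0,0,-20,0,0,0,34],[0,0,-30,0,0,0,34],[0,0,-30,0,0,0,34],[0,0,-30,0,0,0,34],[0,0,-30,0,0,0,60],[0,20,-30,0,0,0,60],[0,25,-20,0,0,0,60],[0,25,0,0,0,0,60],[0,15,0,0,0,0,60],[0,0,0,0,0,0,60],[0,0,0,0,0,0,60]]
  ]
}}

```text
time_s: 28.6
ee_pos: [0.594, 0.1292, 0.2274]
eef_rot: [-3.141, 0.0, 1.442]
force: [0.1, 0.3, 0.1]
grip_width: 0.0603
grip_force: 0.0
```

```bash
cat >> h.py <<'E'
def brass(c,z=.018,amin=20):
    """brass blobs lying on the green mat's bounding hull or anywhere: print pixel, size, world"""
    m=cv2.inRange(c.hsv,(10,150,60),(24,255,255)); cs,_=cv2.findContours(m,0,cv2.CHAIN_APPROX_NONE); out=[]
    for k in cs:
        if cv2.contourArea(k)>=amin:
            r=cv2.minAreaRect(cv2.convexHull(k)); out.append(r); print("brass",cv2.contourArea(k),np.round(r[0],1),np.round(r[1],1),round(r[2],1),c.at(r[0],z))
    return out
E
python3 - <<'E'
from h import *
import pickle
w=Cam("wrist","w8"); pickle.dump((w.im,w.K,w.o,w.R),open("w8.pkl","wb")); o=telemetry.get_obs(); print(o["ee_pos"],o["eef_rot"])
brass(w)
for a,r,c in w.blobs(*RNG["green"],200)[:2]: print("green",a,cv2.boundingRect(c))
for a,r,c in w.blobs(*RNG["red"],60)[:3]: print("red",a,r,w.at(r[0],.05))
E
```

```text
[0.5936 0.1293 0.2275] [-3.1412  0.0001  1.4427]
brass 2583.5 [345.5 368.5] [ 13. 359.] 90.0 [ 0.6634 -0.1482  0.018 ]
brass 722.5 [402.7 315. ] [63.2 23.2] 84.0 [ 0.7511 -0.0695  0.018 ]
brass 717.5 [146.9 315.1] [23.2 63.1] 7.1 [ 0.389  -0.0227  0.018 ]
brass 205.0 [271.5 202. ] [13. 18.] 0.0 [0.587  0.1175 0.018 ]
brass 142.5 [133.5  51. ] [20. 13.] 90.0 [0.4508 0.3163 0.018 ]
brass 1765.5 [18.5 65. ] [37. 92.] 0.0 [0.3128 0.319  0.018 ]
brass 62.5 [111.9  15.5] [26.9  8.2] 57.1 [0.435  0.3555 0.018 ]
brass 263.5 [138.    6.8] [20. 22.] 74.7 [0.4666 0.3603 0.018 ]
brass 2507.0 [41.3 57.6] [127.  66.] 80.5 [0.3419 0.3233 0.018 ]
green 6101.0 (247, 148, 107, 104)
green 388.0 (243, 336, 23, 24)
red 698.5 ((204.64715576171875, 197.94265747070312), (48.18980026245117, 16.17978858947754), 87.1375961303711) [0.5098 0.139  0.05  ]
red 679.5 ((508.4000244140625, 277.2000427246094), (40.24921798706055, 25.043960571289062), 26.56505012512207) [ 0.8735 -0.0112  0.05  ]
```

Call:
{"api": "carry_out", "payload": {
  "plan": [
    [[-6,-3,20,0,0,0,50],[-6,-2,25,0,0,0,50],[0,0,25,0,0,0,50],[0,0,20,0,0,0,50],[0,0,10,0,0,0,50],[0,0,0,0,0,0,50],[0,0,0,0,0,0,50]]
  ]
}}

```text
time_s: 29.23
ee_pos: [0.5876, 0.1182, 0.1283]
eef_rot: [3.141, -0.0, 1.443]
force: [-0.1, 0.4, 0.4]
grip_width: 0.0504
grip_force: 0.0
```

```bash
python3 - <<'E'
from h import *
import pickle
w=Cam("wrist","w9"); o=telemetry.get_obs(); print(o["ee_pos"],o["eef_rot"])
w8=Cam.__new__(Cam); w8.im,w8.K,w8.o,w8.R=pickle.load(open("w8.pkl","rb"))
m=cv2.inRange(w.hsv,(10,100,60),(26,255,255))[100:260,200:350]
cs,_=cv2.findContours(m,0,cv2.CHAIN_APPROX_NONE)
for k in cs:
    if cv2.contourArea(k)>60:
        k=cv2.convexHull(k+np.array([[200,100]])); r=cv2.minAreaRect(k); print(cv2.contourArea(k),r,w.at(r[0],.018),tri(w8,(271.5,202),w,r[0]),cv2.approxPolyDP(k,3,True)[:,0].tolist())
cv2.imwrite("pics/w9c.png",cv2.resize(w.im[60:320,100:450],None,fx=2,fy=2))
E
```

```text
[0.588  0.1183 0.1289] [ 3.1398 -0.0005  1.4431]
408.0 ((275.5, 210.5), (25.0, 17.0), 90.0) [0.5872 0.1172 0.018 ] (array([0.5874, 0.1196, 0.0287]), np.float64(7.375793984253982e-05)) [[269, 198], [284, 199], [283, 223], [267, 222]]
20085.5 ((274.5, 179.49998474121094), (158.99996948242188, 148.99996948242188), 90.0) [0.5901 0.1475 0.018 ] (array([0.5989, 0.1941, 0.4042]), np.float64(0.005178613293049395)) [[349, 100], [349, 155], [280, 259], [200, 258], [200, 100]]
```

Call:
{"api": "carry_out", "payload": {
  "plan": [
    [[-1,-1,25,0,0,0,40],[0,0,25,0,0,0,40],[0,0,25,0,0,0,40],[0,0,20,0,0,0,40],[0,0,14,0,0,0,40],[0,0,8,0,0,0,40],[0,0,4,0,0,0,40],[0,0,1,0,0,0,40],[0,0,0,0,0,0,30],[0,0,0,0,0,0,24],[0,0,0,0,0,0,20],[0,0,0,0,0,0,16],[0,0,0,0,0,0,12],[0,0,0,0,0,0,10],[0,0,0,0,0,0,10]]
  ],
  "squeeze": 30
}}

```text
time_s: 30.53
ee_pos: [0.587, 0.1172, 0.006]
eef_rot: [3.141, -0.0, 1.443]
force: [-0.7, -0.1, 6.3]
grip_width: 0.0181
grip_force: 30.0
```

Block gripped at 18.1 mm. Lift and take it to a viewpoint near basket_b.

Call:
{"api": "carry_out", "payload": {
  "plan": [
    [[0,0,-8,0,0,0,10],[0,0,-20,0,0,0,10],[0,0,-30,0,0,0,10],[0,0,-30,0,0,0,10],[0,0,-30,0,0,0,10],[0,0,-30,0,0,0,10],[0,0,-30,0,0,0,10],[0,0,-30,0,0,0,10],[0,0,-30,0,0,0,10],[25,-20,-10,0,0,0,10],[25,-20,0,0,0,0,10],[25,-20,0,0,0,0.03,10],[25,-20,0,0,0,0.04,10],[25,-20,0,0,0,0,10],[24,-17,0,0,0,0,10],[0,0,0,0,0,0,10],[0,0,0,0,0,0,10]]
  ]
}}

```text
time_s: 31.95
ee_pos: [0.4934, 0.2833, 0.2537]
eef_rot: [3.142, 0.0, 1.375]
force: [-0.5, -0.6, -0.7]
grip_width: 0.0175
grip_force: 30.0
```

```bash
cat >> h.py <<'E'
def bframe(P,B=(.4714,.3647),y=-.197):
    d=np.asarray(P)[:2]-np.array(B); return np.array([d@[np.cos(y),np.sin(y)],d@[-np.sin(y),np.cos(y)]])
E
python3 - <<'E'
from h import *
import pickle
w=Cam("wrist","w10"); pickle.dump((w.im,w.K,w.o,w.R),open("w10.pkl","wb")); o=telemetry.get_obs(); print(o["ee_pos"],o["eef_rot"],o["grip_width"])
for r in brass(w,.018,30): print("   bf",bframe(w.at(r[0],.018)))
for a,r,cc in w.blobs((24,215,120),(32,255,255),100)[:3]: print(a,np.round(r[0],1),np.round(r[1],1),round(r[2],1),w.at(r[0],.112))
print([w.px(p) for p in([.4714,.3647,.05],)])
cv2.imwrite("pics/w10c.png",cv2.resize(w.im[20:270,150:430],None,fx=2.4,fy=2.4,interpolation=cv2.INTER_CUBIC))
E
```

```text
[0.494  0.2824 0.2536] [3.1415 0.0001 1.3737] 0.017626271842996095
brass 2706.0 [244.5 368.5] [ 13. 359.] 90.0 [0.3887 0.0098 0.018 ]
brass 297.5 [316.2 315. ] [62.1  9.4] 88.6 [0.5167 0.0816 0.018 ]
brass 304.0 [233.2 315. ] [ 8.7 62.1] 1.3 [0.3927 0.1063 0.018 ]
brass 1141.0 [275.  253.5] [43. 30.] 90.0 [0.4745 0.1915 0.018 ]
brass 241.5 [ 89.  227.7] [40.  26.9] 15.9 [0.2231 0.2811 0.018 ]
brass 39.5 [245. 180.] [10.  6.] 90.0 [0.455  0.3041 0.018 ]
brass 4048.0 [118.2 188.2] [88.2 67.9] 20.6 [0.2814 0.3272 0.018 ]
brass 213.5 [217.3 146.8] [18.4 13.4] 45.0 [0.4284 0.3548 0.018 ]
brass 1022.0 [148.4 170.3] [116.5  60.9] 60.1 [0.3292 0.3426 0.018 ]
brass 36.5 [248.5 133.5] [13.  7.] 90.0 [0.473  0.3634 0.018 ]
brass 227.5 [216.2 116.8] [19. 14.] 15.9 [0.4361 0.3922 0.018 ]
brass 35.0 [245.  83.] [10.  6.] 90.0 [0.482  0.4251 0.018 ]
   bf [-0.0116 -0.3642]
   bf [ 0.0998 -0.2687]
   bf [-0.0266 -0.2688]
   bf [ 0.0369 -0.1693]
   bf [-0.2271 -0.1306]
   bf [-0.0042 -0.0626]
   bf [-0.179 -0.074]
   bf [-0.0402 -0.0181]
   bf [-0.1351 -0.0495]
   bf [ 0.0018 -0.001 ]
   bf [-0.04    0.0201]
   bf [-0.0015  0.0613]
1107.0 [ 90.2 197.6] [18.5 83.1] 21.0 [0.2994 0.3278 0.112 ]
971.0 [238.5 130. ] [94. 13.] 90.0 [0.471  0.3651 0.112 ]
[array([244.8031, 132.0271])]
```

View pics/w10c.png

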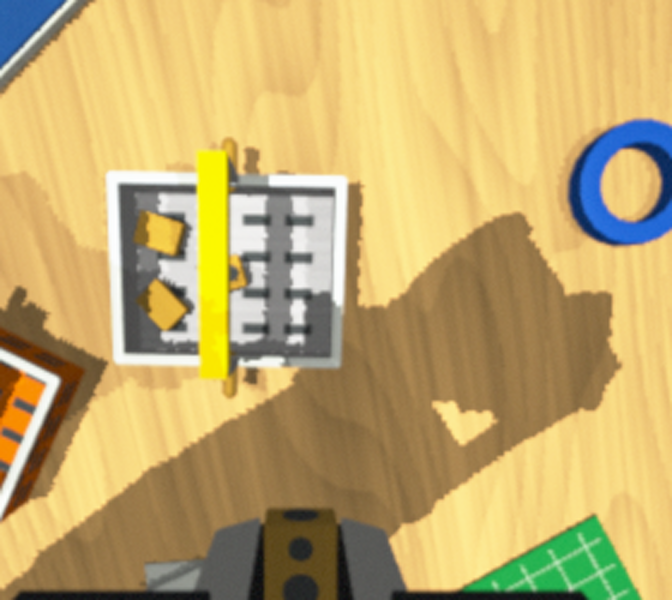

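All three poured blocks are inside basket_b: two at x_b≈−40 mm and one under the bar. I'll turn the gripper a quarter so the fingers fit, and drop the fourth block in the +x half for balance.

Call:
{"api": "carry_out", "payload": {
  "plan": [
    [[25,-2,0,0,0,0,10],[26,-2,0,0,0,0,10],[25,-1,0,0,0,0,10],[0,0,0,0,0,-0.11,10],[0,0,0,0,0,-0.11,10],[0,0,0,0,0,-0.11,10],[0,0,0,0,0,-0.11,10],[0,0,0,0,0,-0.11,10],[0,0,0,0,0,-0.11,10],[0,0,0,0,0,-0.11,10],[0,0,0,0,0,-0.11,10],[0,0,0,0,0,-0.11,10],[0,0,0,0,0,-0.11,10],[0,0,0,0,0,-0.11,10],[0,0,0,0,0,-0.11,10],[0,0,0,0,0,-0.11,10],[0,0,0,0,0,-0.11,10],[0,0,0,0,0,-0.03,10],[0,0,0,0,0,0,10]]
  ]
}}

```text
time_s: 33.58
ee_pos: [0.505, 0.3566, 0.2534]
eef_rot: [-3.141, -0.0, 2.943]
force: [0.4, 0.3, -0.1]
grip_width: 0.0179
grip_force: 30.0
```

```bash
python3 - <<'E'
from h import *
o=telemetry.get_obs(); print(o["ee_pos"],o["eef_rot"],bframe(o["ee_pos"]))
go((.5043,.3583,.036),(np.pi,0,2.945))
E
```

```text
[0.505  0.3566 0.2534] [-3.1413 -0.      2.9427] [ 0.0345 -0.0013]
shift [  1.    1.6 217.4] rows 8 each [ 0.1  0.2 27.2] | turn [-0.    -0.    -0.002] rows 1 each [-0.0002 -0.     -0.0023]
```

Call:
{"api": "carry_out", "payload": {
  "plan": [
    [[0,0,25,0,0,0,10],[0,0,30,0,0,0,10],[0,0,30,0,0,0,10],[0,0,30,0,0,0,10],[0,0,30,0,0,0,10],[0,0,25,0,0,0,10],[0,0,20,0,0,0,10],[0,0,15,0,0,0,10],[0,0,8,0,0,0,10],[0,0,4,0,0,0,10],[0,0,0,0,0,0,10]]
  ]
}}

```text
time_s: 34.5
ee_pos: [0.5044, 0.3574, 0.0361]
eef_rot: [-3.141, -0.0, 2.941]
force: [-0.2, 0.5, 0.1]
grip_width: 0.0177
grip_force: 30.0
```

Call:
{"api": "carry_out", "payload": {
  "plan": [
    [[0,0,0,0,0,0,20],[0,0,0,0,0,0,26],[0,0,0,0,0,0,32],[0,0,0,0,0,0,32],[0,0,-15,0,0,0,32],[0,0,-25,0,0,0,32],[0,0,-30,0,0,0,32],[0,0,-30,0,0,0,32],[0,0,-30,0,0,0,32],[0,0,-30,0,0,0,50],[0,0,-30,0,0,0,50],[0,0,0,0,0,0.11,50],[0,0,0,0,0,0.11,50],[0,0,0,0,0,0.11,50],[0,0,0,0,0,0.11,50],[0,0,0,0,0,0.11,50],[0,0,0,0,0,0.11,50],[0,0,0,0,0,0.11,50],[0,0,0,0,0,0.11,50]]
  ]
}}

```text
time_s: 36.08
ee_pos: [0.5042, 0.3579, 0.2267]
eef_rot: [3.141, -0.0, 2.057]
force: [-0.6, 0.2, 0.4]
grip_width: 0.05
grip_force: 0.0
```

Call:
{"api": "carry_out", "payload": {
  "plan": [
    [[0,0,0,0,0,0.11,50],[0,0,0,0,0,0.11,50],[0,0,0,0,0,0.11,50],[0,0,0,0,0,0.11,50],[0,0,0,0,0,0.11,50],[0,0,0,0,0,0.11,50],[0,0,0,0,0,0.03,50],[-25,-7,0,0,0,0,50],[-25,-7,0,0,0,0,50],[-25,-7,0,0,0,0,50],[0,0,0,0,0,0,50],[0,0,0,0,0,0,50]]
  ]
}}

```text
time_s: 37.08
ee_pos: [0.4689, 0.288, 0.2273]
eef_rot: [3.14, -0.001, 1.372]
force: [0.2, 0.5, -0.5]
grip_width: 0.0501
grip_force: 0.0
```

```bash
python3 - <<'E'
from h import *
import pickle
w=Cam("wrist","w11"); pickle.dump((w.im,w.K,w.o,w.R),open("w11.pkl","wb")); o=telemetry.get_obs(); print(o["ee_pos"],o["eef_rot"],o["grip_width"])
for r in brass(w,.018,30): print("   bf",bframe(w.at(r[0],.018)))
for a,r,cc in w.blobs((24,215,120),(32,255,255),100)[:3]: print("bar",a,np.round(r[0],1),np.round(r[1],1),round(r[2],1),w.at(r[0],.112))
w10=Cam.__new__(Cam); w10.im,w10.K,w10.o,w10.R=pickle.load(open("w10.pkl","rb"))
E
```

```text
[0.4691 0.2886 0.2271] [ 3.1407 -0.0009  1.3724] 0.05023123224433111
brass 2664.0 [321.  368.5] [ 13. 358.] 90.0 [0.4831 0.0139 0.018 ]
brass 608.5 [382.1 315. ] [62.8 20.1] 84.0 [0.5832 0.0846 0.018 ]
brass 624.0 [167.2 314.9] [19.8 62.9] 5.9 [0.2828 0.1458 0.018 ]
brass 260.0 [ 96.8 234.9] [39.9 29.6] 15.4 [0.2238 0.2795 0.018 ]
brass 43.0 [261. 176.] [24. 12.] 90.0 [0.4551 0.3128 0.018 ]
brass 4590.5 [127.4 190.7] [94.8 71. ] 22.4 [0.2822 0.3285 0.018 ]
brass 240.5 [232.8 147.3] [19.8 13.4] 45.0 [0.428  0.3549 0.018 ]
brass 1016.5 [158.9 172.4] [124.2  63.6] 59.5 [0.3287 0.3431 0.018 ]
brass 234.5 [292. 132.] [14. 18.] 90.0 [0.504  0.3583 0.018 ]
brass 262.0 [231.8 115.2] [20.1 15.1] 15.9 [0.4356 0.3924 0.018 ]
   bf [ 0.0801 -0.3417]
   bf [ 0.1645 -0.2528]
   bf [-0.1421 -0.2516]
   bf [-0.2261 -0.132 ]
   bf [-0.0058 -0.0541]
   bf [-0.1784 -0.0725]
   bf [-0.0406 -0.0181]
   bf [-0.1357 -0.0491]
   bf [0.0333 0.0002]
   bf [-0.0405  0.0202]
bar 1253.5 [ 99.5 202.9] [19.4 90.4] 20.6 [0.2994 0.3279 0.112 ]
bar 1084.0 [261.5 128.5] [ 12.9 103.1] 1.1 [0.471  0.3656 0.112 ]
```

m1 now sits at (33, 0) mm in the basket, so it holds all four blocks. Grasp the yellow bar: +75.5 mm along tool x, −13 along y, then down 139.

Call:
{"api": "carry_out", "payload": {
  "plan": [
    [[25,-5,0,0,0,0,50],[25,-4,0,0,0,0,50],[25,-4,0,0,0,0,50],[0,0,25,0,0,0,50],[0,0,25,0,0,0,50],[0,0,25,0,0,0,50],[0,0,25,0,0,0,50],[0,0,15,0,0,0,50],[0,0,12,0,0,0,50],[0,0,8,0,0,0,50],[0,0,4,0,0,0,50],[0,0,0,0,0,0,50]]
  ]
}}

```text
time_s: 38.13
ee_pos: [0.4709, 0.3648, 0.087]
eef_rot: [-3.141, 0.0, 1.373]
force: [0.6, -0.2, -0.2]
grip_width: 0.0501
grip_force: 0.0
```

Call:
{"api": "carry_out", "payload": {
  "plan": [
    [[0,0,0,0,0,0,30],[0,0,0,0,0,0,20],[0,0,0,0,0,0,16],[0,0,0,0,0,0,14],[0,0,0,0,0,0,12],[0,0,0,0,0,0,10],[0,0,0,0,0,0,8],[0,0,0,0,0,0,6],[0,0,0,0,0,0,4],[0,0,0,0,0,0,4]]
  ],
  "squeeze": 50
}}

```text
time_s: 38.97
ee_pos: [0.471, 0.3645, 0.0874]
eef_rot: [3.141, -0.0, 1.373]
force: [1.4, -0.8, -0.2]
grip_width: 0.0113
grip_force: 50.0
```

```bash
python3 - <<'E'
from h import *
w=Cam("wrist"); o=telemetry.get_obs(); print(o["ee_pos"],o["eef_rot"],o["force"],o["moment"])
m=cv2.inRange(w.hsv,(24,215,120),(32,255,255))
for r in range(60,240,15):
    x=np.where(m[r,200:350])[0]+200
    if len(x): print(r,x.min(),x.max())
E
```

```text
[0.471  0.3645 0.0874] [ 3.1414 -0.0001  1.3728] [ 2.0594 -1.1067 -0.2951] [-0.1302 -0.3079  0.0076]
180 265 285
195 265 286
210 264 286
225 265 285
```

Call:
{"api": "carry_out", "payload": {
  "plan": [
    [[0,0,-2,0,0,0,4],[0,0,-4,0,0,0,4],[0,0,-6,0,0,0,4],[0,0,-9,0,0,0,4],[0,0,-12,0,0,0,4],[0,0,-15,0,0,0,4],[0,0,-15,0,0,0,4],[0,0,-15,0,0,0,4],[0,0,-15,0,0,0,4],[0,0,-15,0,0,0,4],[0,0,-15,0,0,0,4],[0,0,-15,0,0,0,4],[0,0,-15,0,0,0,4],[0,0,-13,0,0,0,4],[0,0,-11,0,0,0,4],[0,0,-9,0,0,0,4],[0,0,-7,0,0,0,4],[0,0,-4,0,0,0,4],[0,0,-2,0,0,0,4],[0,0,-1,0,0,0,4]]
  ],
  "squeeze": 60
}}

```text
time_s: 40.68
ee_pos: [0.4708, 0.3645, 0.2872]
eef_rot: [-3.141, 0.0, 1.373]
force: [0.2, -0.6, -3.7]
grip_width: 0.0111
grip_force: 60.0
```

```bash
python3 - <<'E'
from h import *
o=telemetry.get_obs(); print(o["ee_pos"],o["eef_rot"],o["force"],o["moment"])
go((.5557,-.1411,.287),(np.pi,0,1.401),sp=18)
E
```

```text
[0.4708 0.3645 0.2872] [-3.1413  0.0003  1.3728] [ 0.2435 -0.5876 -3.7391] [ 0.0169 -0.129  -0.0201]
shift [-479.   182.7    0.3] rows 29 each [-16.5   6.3   0. ] | turn [-0.     0.    -0.028] rows 1 each [-0.0003  0.0003 -0.0282]
```

Call:
{"api": "carry_out", "payload": {
  "plan": [
    [[-3,1,0,0,0,0,4],[-6,2,0,0,0,0,4],[-8,3,0,0,0,0,4],[-11,4,0,0,0,0,4],[-14,6,0,0,0,0,4],[-17,6,0,0,0,0,4],[-17,6.5,0,0,0,0,4],[-17,6.5,0,0,0,0,4],[-17,6.5,0,0,0,0,4],[-17,6.5,0,0,0,0,4],[-17,6.5,0,0,0,0,4],[-17,6.5,0,0,0,0,4],[-17,6.5,0,0,0,0,4],[-17,6.5,0,0,0,0,4],[-17,6.5,0,0,0,0,4],[-17,6.5,0,0,0,0,4],[-17,6.5,0,0,0,0,4],[-17,6.5,0,0,0,0,4],[-17,6.5,0,0,0,0,4],[-17,6.5,0,0,0,0,4]]
  ]
}}

```text
time_s: 42.35
ee_pos: [0.5229, 0.049, 0.2875]
eef_rot: [3.141, 0.0, 1.372]
force: [0.4, 0.0, -4.4]
grip_width: 0.0116
grip_force: 60.0
```

Call:
{"api": "carry_out", "payload": {
  "plan": [
    [[-17,6.5,0,0,0,0,4],[-17,6.5,0,0,0,0,4],[-17,6.5,0,0,0,0,4],[-17,6.5,0,0,0,0,4],[-17,6.5,0,0,0,0,4],[-17,6.5,0,0,0,0,4],[-15,6,0,0,0,0,4],[-13,5,0,0,0,0,4],[-12,5,0,0,0,0,4],[-11,4,0,0,0,0,4],[-9,3,0,0,0,0,4],[-7,3,0,0,0,0,4],[-5,2,0,0,0,0,4],[-3,1,0,0,0,0,4],[-2,1,0,0,0,0,4],[0,0,0,0,0,-0.014,4],[0,0,0,0,0,-0.014,4],[0,0,0,0,0,0,4],[0,0,0,0,0,0,4]]
  ]
}}

```text
time_s: 43.93
ee_pos: [0.5557, -0.1376, 0.2874]
eef_rot: [3.142, -0.0, 1.401]
force: [0.3, 0.9, -5.0]
grip_width: 0.0112
grip_force: 60.0
```

```bash
python3 - <<'E'
from h import *
o=telemetry.get_obs(); print(o["ee_pos"],o["eef_rot"],o["force"],o["moment"])
go((.5557,-.1411,.287),(np.pi,0,1.401),sp=18)
w=Cam("wrist","w12")
for p in((.5557,-.1411,.145),):
    y=np.array([.171,.985,0]); print("ear px",[w.px(np.array(p)+k*y) for k in(-.058,-.05,.05,.058)])
m=cv2.inRange(w.hsv,(100,120,30),(128,255,255)); cs,_=cv2.findContours(m,0,2)
print([cv2.boundingRect(c) for c in cs if cv2.contourArea(c)>30])
cv2.imwrite("pics/w12c.png",cv2.resize(w.im[60:300,130:430],None,fx=2.5,fy=2.5,interpolation=cv2.INTER_CUBIC))
E
```

```text
[ 0.5557 -0.1376  0.2874] [ 3.1415 -0.      1.4014] [ 0.3341  0.9479 -5.0238] [-0.0288 -0.133  -0.0338]
shift [-3.4  0.6  0.4] rows 1 each [-3.4  0.6  0.4] | turn [ 0. -0.  0.] rows 1 each [ 0.0001 -0.      0.0004]
ear px [array([276.1154, 256.333 ]), array([276.1354, 249.6185]), array([276.4053, 159.1104]), array([276.4286, 151.2991])]
[(254, 341, 12, 27), (282, 152, 15, 8), (258, 152, 12, 8)]
```

The ear halves show at columns 258–269 and 282–296, rows 152–159. That matches the predicted slot centre (276, 155) within about 1 mm. Correct by −3.4 mm and lower.

Call:
{"api": "carry_out", "payload": {
  "plan": [
    [[-2,0.5,2,0,0,0,4],[-1.5,0,4,0,0,0,4],[0,0,7,0,0,0,4],[0,0,10,0,0,0,4],[0,0,12,0,0,0,4],[0,0,12,0,0,0,4],[0,0,11,0,0,0,4],[0,0,9,0,0,0,4],[0,0,7,0,0,0,4],[0,0,5,0,0,0,4],[0,0,4,0,0,0,4],[0,0,4,0,0,0,4],[0,0,4,0,0,0,4],[0,0,4,0,0,0,4],[0,0,0,0,0,0,4]]
  ]
}}

```text
time_s: 45.23
ee_pos: [0.5554, -0.1414, 0.1916]
eef_rot: [-3.141, -0.0, 1.401]
force: [0.6, -0.6, -4.9]
grip_width: 0.0116
grip_force: 60.0
```

Call:
{"api": "carry_out", "payload": {
  "plan": [
    [[0,0,3,0,0,0,4],[0,0,3,0,0,0,4],[0,0,3,0,0,0,4],[0,0,3,0,0,0,4],[0,0,3,0,0,0,4],[0,0,0,0,0,0,4]]
  ]
}}

```text
time_s: 45.73
ee_pos: [0.5554, -0.1414, 0.1766]
eef_rot: [-3.141, -0.0, 1.401]
force: [0.7, 0.6, -4.1]
grip_width: 0.0111
grip_force: 60.0
```

Call:
{"api": "carry_out", "payload": {
  "plan": [
    [[0,0,3,0,0,0,4],[0,0,3,0,0,0,4],[0,0,3,0,0,0,4],[0,0,2,0,0,0,4],[0,0,2,0,0,0,4],[0,0,1,0,0,0,4],[0,0,0,0,0,0,4]]
  ]
}}

```text
time_s: 46.32
ee_pos: [0.5555, -0.1415, 0.1631]
eef_rot: [-3.141, -0.0, 1.401]
force: [-0.3, -0.1, -3.9]
grip_width: 0.0116
grip_force: 60.0
```

Call:
{"api": "carry_out", "payload": {
  "plan": [
    [[0,0,1,0,0,0,4],[0,0,1,0,0,0,4],[0,0,1,0,0,0,4],[0,0,1,0,0,0,4],[0,0,0,0,0,0,4]]
  ]
}}

```text
time_s: 46.73
ee_pos: [0.5557, -0.1415, 0.1594]
eef_rot: [3.141, 0.0, 1.401]
force: [0.0, -0.7, -3.6]
grip_width: 0.0116
grip_force: 60.0
```

Call:
{"api": "carry_out", "payload": {
  "plan": [
    [[0,0,1,0,0,0,4],[0,0,0.5,0,0,0,4],[0,0,0,0,0,0,4]]
  ]
}}

```text
time_s: 46.98
ee_pos: [0.556, -0.1416, 0.1591]
eef_rot: [3.14, 0.0, 1.401]
force: [-2.5, 1.5, 5.5]
grip_width: 0.0116
grip_force: 60.0
```

Pins are on the slot floors (force flipped at z 0.159, the seat height). Release slowly so the basket can't swing suddenly.

Call:
{"api": "carry_out", "payload": {
  "plan": [
    [[0,0,-0.5,0,0,0,11.5],[0,0,0,0,0,0,12],[0,0,0,0,0,0,12.5],[0,0,0,0,0,0,13],[0,0,0,0,0,0,13.5],[0,0,0,0,0,0,14],[0,0,0,0,0,0,15],[0,0,0,0,0,0,16],[0,0,0,0,0,0,17],[0,0,0,0,0,0,18],[0,0,0,0,0,0,19],[0,0,0,0,0,0,20],[0,0,0,0,0,0,21],[0,0,0,0,0,0,22],[0,0,0,0,0,0,23],[0,0,0,0,0,0,24]]
  ],
  "squeeze": 5
}}

```text
time_s: 48.32
ee_pos: [0.5556, -0.1415, 0.1583]
eef_rot: [-3.142, 0.0, 1.401]
force: [-0.8, -0.1, -0.3]
grip_width: 0.0235
grip_force: 0.1
```

```bash
python3 - <<'E'
from h import *
o=telemetry.get_obs(); print(o["ee_pos"],o["force"],o["moment"],o["grip_width"],o["grip_force"])
w=Cam("wrist","w13"); m=cv2.inRange(w.hsv,(24,215,120),(32,255,255))
for r in range(130,245,15):
    x=np.where(m[r,200:350])[0]+200
    if len(x): print(r,x.min(),x.max())
E
```

```text
[ 0.5556 -0.1415  0.1583] [-0.8103 -0.0595 -0.2832] [-0.0463 -0.0515  0.0159] 0.02346023940884776 0.05380921017604123
190 253 274
205 255 274
220 254 273
235 257 267
```

Call:
{"api": "carry_out", "payload": {
  "plan": [
    [[0,0,0,0,0,0,25],[0,0,0,0,0,0,26],[0,0,0,0,0,0,27],[0,0,0,0,0,0,28],[0,0,0,0,0,0,29],[0,0,0,0,0,0,30],[0,0,0,0,0,0,31],[0,0,0,0,0,0,32],[0,0,0,0,0,0,33],[0,0,0,0,0,0,34],[0,0,0,0,0,0,35],[0,0,0,0,0,0,36],[0,0,0,0,0,0,37],[0,0,0,0,0,0,38],[0,0,0,0,0,0,39],[0,0,0,0,0,0,40],[0,0,0,0,0,0,41],[0,0,0,0,0,0,42],[0,0,0,0,0,0,43],[0,0,0,0,0,0,44]]
  ]
}}

```text
time_s: 50.03
ee_pos: [0.5556, -0.1415, 0.1584]
eef_rot: [3.142, 0.0, 1.401]
force: [-0.2, 1.0, 0.1]
grip_width: 0.0441
grip_force: 0.0
```

```bash
cat > bar.py <<'E'
from h import *
o=telemetry.get_obs(); print(o["ee_pos"],o["force"],o["grip_width"],o["grip_force"])
w=Cam("wrist"); m=cv2.inRange(w.hsv,(24,215,120),(32,255,255))
for r in range(130,245,15):
    x=np.where(m[r,200:350])[0]+200
    if len(x): print(r,x.min(),x.max(),w.at((x.mean(),r),.185))
E
python3 bar.py
```

```text
[ 0.5556 -0.1415  0.1584] [-0.2162  0.9542  0.0638] 0.04407903396864308 0.0
190 245 269 [ 0.5526 -0.0995  0.185 ]
205 249 266 [ 0.5514 -0.1072  0.185 ]
220 249 262 [ 0.5493 -0.1149  0.185 ]
235 258 269 [ 0.5521 -0.1236  0.185 ]
```

The basket hangs free at about 9° tilt, not touching the fingers. Open wider and back out upward, then look.

Call:
{"api": "carry_out", "payload": {
  "plan": [
    [[0,0,0,0,0,0,50],[0,0,0,0,0,0,56],[0,0,0,0,0,0,62],[0,0,0,0,0,0,66],[0,0,-5,0,0,0,66],[0,0,-15,0,0,0,66],[0,0,-25,0,0,0,66],[0,0,-30,0,0,0,66],[0,0,-30,0,0,0,66],[0,0,-30,0,0,0,66],[0,0,-20,0,0,0,66],[0,0,-10,0,0,0,66],[0,0,0,0,0,0,66]]
  ]
}}

```text
time_s: 51.17
ee_pos: [0.556, -0.1416, 0.3255]
eef_rot: [3.138, 0.0, 1.401]
force: [0.2, 0.4, -1.2]
grip_width: 0.0657
grip_force: 0.0
```

```bash
python3 - <<'E'
from h import *
o=telemetry.get_obs(); print(o["ee_pos"],o["eef_rot"],o["force"])
w=Cam("wrist","w14"); s=Cam("scene","s14")
for a,r,cc in w.blobs((24,215,120),(32,255,255),100)[:2]: print("bar",a,np.round(r[0],1),np.round(r[1],1),round(r[2],1),w.at(r[0],.187))
for a,r,cc in w.blobs(*RNG["green"],60)[:3]: print("green",a,np.round(r[0],1),w.at(r[0],.068))
brass(w,.09,20)
x,y=s.px((.556,-.14,.11)).astype(int); a=cv2.resize(s.im[y-50:y+50,x-50:x+50],(400,400),interpolation=cv2.INTER_CUBIC)
b=cv2.resize(w.im[90:260,190:360],(400,400),interpolation=cv2.INTER_CUBIC)
cv2.imwrite("pics/seat.png",np.hstack([a,b]))
E
```

```text
[ 0.556  -0.1416  0.3255] [3.1381 0.0005 1.4008] [ 0.2128  0.448  -1.2413]
bar 794.5 [266.5 203. ] [11. 84.] 0.0 [ 0.5468 -0.1395  0.187 ]
green 3264.5 [296.6  12.1] [0.6215 0.0755 0.068 ]
green 305.5 [254.5 123. ] [ 0.5433 -0.0492  0.068 ]
brass 2605.5 [360.  368.5] [ 13. 358.] 90.0 [ 0.6409 -0.4496  0.09  ]
brass 29.5 [255. 294.] [8.9 4.5] 63.4 [ 0.4997 -0.2923  0.09  ]
brass 780.5 [414.6 315.1] [63.6 25.8] 82.3 [ 0.7332 -0.3688  0.09  ]
brass 786.0 [134.6 314.9] [25.5 63.6] 7.7 [ 0.3128 -0.2953  0.09  ]
brass 178.0 [247.8 200.8] [16.3 12.7] 45.0 [ 0.516  -0.1509  0.09  ]
brass 35.5 [276.  188.5] [13.  8.] 90.0 [ 0.5576 -0.1407  0.09  ]
brass 129.0 [306.  185.3] [16.5 12.5] 4.8 [ 0.599  -0.1434  0.09  ]
brass 185.5 [246.8 173.9] [16.9 12.9] 15.9 [ 0.5218 -0.1142  0.09  ]
brass 49.5 [274.  148.5] [13.  4.] 90.0 [ 0.5641 -0.0871  0.09  ]
```

View pics/seat.png

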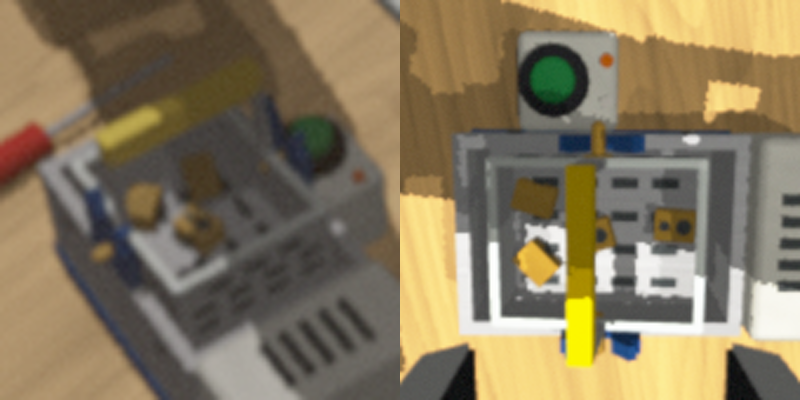

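All four blocks are in the hung basket (tilted ~8°, pins down in the slots). The button is at (.5435, −.0493). Fingers closed, move over it, lean the wrist away from the bail, then creep down.

Call:
{"api": "carry_out", "payload": {
  "plan": [
    [[21,-7,0,0,0,0,0],[22,-7,0,0,0,0,0],[22,-7,0,0,0,0,0],[21,-7,0,0,0,0,0],[0,0,25,0,0,0,0],[0,0,30,0,0,0,0],[0,0,30,0,0,0,0],[0,0,30,0,0,0,0],[0,0,30,0,0,0,0],[0,0,30,0,0,0,0],[0,0,25,0,0,0,0],[0,0,15,0,0,0,0],[0,0,10,0,0,0,0],[0,0,0,0,-0.05,0,0],[0,0,0,0,-0.05,0,0],[0,0,0,0,-0.05,0,0],[0,0,0,0,0,0,0]]
  ]
}}

```text
time_s: 52.68
ee_pos: [0.5422, -0.0511, 0.0976]
eef_rot: [-3.14, 0.152, 1.402]
force: [-0.4, -0.1, 0.1]
grip_width: 0.0004
grip_force: 0.0
```

```bash
python3 - <<'E'
from h import *
o=telemetry.get_obs(); print(o["ee_pos"],o["eef_rot"],o["grip_width"],o["force"]); Rt=rot(o["eef_rot"]); print(Rt, "down in tool",Rt.T@[0,0,-1])
go((.543,-.0523,.074),o["eef_rot"])
E
```

```text
[ 0.5422 -0.0511  0.0976] [-3.1404  0.1523  1.4025] 0.0003883840821310216 [-0.4427 -0.0558  0.122 ]
[[ 0.1656  0.9858 -0.0266]
 [ 0.9745 -0.1677 -0.1494]
 [-0.1517 -0.0012 -0.9884]] down in tool [0.1517 0.0012 0.9884]
shift [ 2.5  1.  23.5] rows 1 each [ 2.5  1.  23.5] | turn [0. 0. 0.] rows 1 each [0. 0. 0.]
```

Call:
{"api": "carry_out", "payload": {
  "plan": [
    [[1.2,1,8,0,0,0,0],[1.1,0,7,0,0,0,0],[0.7,0,4,0,0,0,0],[0.3,0,2,0,0,0,0],[0.3,0,2,0,0,0,0],[0.2,0,1,0,0,0,0],[0,0,0,0,0,0,0]]
  ]
}}

```text
time_s: 53.27
ee_pos: [0.5441, -0.0523, 0.0777]
eef_rot: [3.139, 0.149, 1.4]
force: [-19.4, 6.0, 48.5]
grip_width: 0.0004
grip_force: 24.1
```

Call:
{"api": "carry_out", "payload": {
  "plan": [
    [[0.2,0,1,0,0,0,0],[0.15,0,1,0,0,0,0],[0.15,0,1,0,0,0,0],[0,0,0,0,0,0,0]]
  ]
}}

```text
time_s: 53.6
ee_pos: [0.5443, -0.0523, 0.0771]
eef_rot: [3.138, 0.15, 1.399]
force: [-31.6, 8.3, 75.0]
grip_width: 0.0007
grip_force: 37.5
```

Hard contact higher than expected. Back off at once.

Call:
{"api": "carry_out", "payload": {
  "plan": [
    [[-0.5,0,-3,0,0,0,0],[-0.5,0,-3,0,0,0,0],[-0.6,0,-4,0,0,0,0],[0,0,0,0,0,0,0]]
  ]
}}

```text
time_s: 53.93
ee_pos: [0.5441, -0.0525, 0.0818]
eef_rot: [3.14, 0.149, 1.4]
force: [2.5, -0.5, 2.8]
grip_width: 0.0005
grip_force: 1.7
```

```bash
python3 - <<'E'
from h import *
import pickle
o=telemetry.get_obs(); print(o["ee_pos"],o["eef_rot"],o["force"])
def L(n):
    w=Cam.__new__(Cam); w.im,w.K,w.o,w.R=pickle.load(open(n,"rb")); w.hsv=cv2.cvtColor(w.im,cv2.COLOR_BGR2HSV); return w
w=Cam("wrist","w15"); t=Cam("top"); s=Cam("scene")
cams=[L("w1.pkl"),L("w2.pkl"),t,s]; P=[]
for c in cams:
    for a,r,k in c.blobs((55,90,40),(90,255,255),25):
        p=np.array(cv2.minEnclosingCircle(k)[0]); q=c.px((.544,-.05,.07))
        if np.hypot(*(p-q))<15: M=cv2.moments(k); p=np.array([M["m10"],M["m01"]])/M["m00"]; P.append((c,p)); print(a,p.round(1),q.round(1),r)
import itertools
for (a,p),(b,q) in itertools.combinations(P,2): print(tri(a,p,b,q))
# least squares over all
A=[];B=[]
for c,p in P:
    d=c.ray(p); d/=np.linalg.norm(d); N=np.eye(3)-np.outer(d,d); A.append(N); B.append(N@c.o)
print("ls",np.linalg.lstsq(np.vstack(A),np.hstack(B),rcond=None)[0])
E
```

```text
[ 0.5441 -0.0525  0.0818] [3.1397 0.1492 1.3999] [ 2.473  -0.5277  2.7796]
265.5 [270.4  81.8] [270.4  82.5] ((270.5, 82.0), (20.0, 17.0), 90.0)
298.0 [255.1 121.2] [255.5 121.3] ((255.058837890625, 121.26471710205078), (19.645383834838867, 19.887920379638672), 14.03624439239502)
(array([ 0.5439, -0.0504,  0.0786]), np.float64(0.00017783748714487034))
ls [ 0.5439 -0.0504  0.0786]
```

Call:
{"api": "carry_out", "payload": {
  "plan": [
    [[-0.6,0,-4,0,0,0,0],[-0.6,0,-4,0,0,0,0],[0,0,0,0,0,0,0],[0,0,0,0,0,0,0]]
  ]
}}

```text
time_s: 54.42
ee_pos: [0.5433, -0.052, 0.089]
eef_rot: [-3.141, 0.15, 1.401]
force: [-0.4, -0.1, 0.6]
grip_width: 0.0005
grip_force: 0.0
```

Call:
{"api": "carry_out", "payload": {
  "plan": [
    [[0.6,0,4,0,0,0,0],[0.15,0,1,0,0,0,0],[0,0,0,0,0,0,0],[0,0,0,0,0,0,0]]
  ]
}}

```text
time_s: 54.75
ee_pos: [0.5435, -0.052, 0.0841]
eef_rot: [-3.141, 0.15, 1.401]
force: [-0.1, 0.0, 1.7]
grip_width: 0.0005
grip_force: 1.0
```

Call:
{"api": "carry_out", "payload": {
  "plan": [
    [[0.15,0,1,0,0,0,0],[0,0,0,0,0,0,0],[0,0,0,0,0,0,0]]
  ]
}}

```text
time_s: 55.0
ee_pos: [0.5435, -0.052, 0.0832]
eef_rot: [-3.142, 0.15, 1.401]
force: [-0.6, 0.2, 2.6]
grip_width: 0.0002
grip_force: 1.3
```

Call:
{"api": "carry_out", "payload": {
  "plan": [
    [[0.15,0,1,0,0,0,0],[0,0,0,0,0,0,0],[0,0,0,0,0,0,0]]
  ]
}}

```text
time_s: 55.25
ee_pos: [0.5436, -0.052, 0.0822]
eef_rot: [-3.142, 0.15, 1.401]
force: [-0.5, 0.2, 3.0]
grip_width: 0.0003
grip_force: 1.6
```

Call:
{"api": "carry_out", "payload": {
  "plan": [
    [[0.15,0,1,0,0,0,0],[0,0,0,0,0,0,0],[0,0,0,0,0,0,0]]
  ]
}}

```text
time_s: 55.5
ee_pos: [0.5436, -0.052, 0.0812]
eef_rot: [-3.142, 0.15, 1.401]
force: [-1.7, 0.9, 3.4]
grip_width: 0.0007
grip_force: 1.8
```

The spring profile is clean: contact at about z 0.0845, force rising ~0.6 N/mm. Continue through the 6 mm travel to the stop.

Call:
{"api": "carry_out", "payload": {
  "plan": [
    [[0.15,0,1,0,0,0,0],[0.15,0,1,0,0,0,0],[0,0,0,0,0,0,0],[0,0,0,0,0,0,0]]
  ]
}}

```text
time_s: 55.83
ee_pos: [0.5436, -0.052, 0.0792]
eef_rot: [3.142, 0.15, 1.401]
force: [-0.5, 0.2, 5.9]
grip_width: 0.0003
grip_force: 2.7
```

Call:
{"api": "carry_out", "payload": {
  "plan": [
    [[0.15,0,1,0,0,0,0],[0,0,0,0,0,0,0],[0,0,0,0,0,0,0]]
  ]
}}

```text
time_s: 56.08
ee_pos: [0.5437, -0.052, 0.0788]
eef_rot: [3.141, 0.15, 1.401]
force: [-4.8, 1.3, 12.6]
grip_width: 0.0005
grip_force: 6.5
```

Call:
{"api": "carry_out", "payload": {
  "plan": [
    [[0.15,0,1,0,0,0,0],[0,0,0,0,0,0,0],[0,0,0,0,0,0,0],[0,0,0,0,0,0,0],[0,0,0,0,0,0,0]]
  ]
}}

```text
time_s: 56.5
ee_pos: [0.5438, -0.052, 0.0785]
eef_rot: [3.141, 0.15, 1.401]
force: [-7.9, 2.9, 20.6]
grip_width: 0.0002
grip_force: 10.5
```

Call:
{"api": "carry_out", "payload": {
  "plan": [
    [[-0.6,0,-4,0,0,0,0],[-1.2,0,-8,0,0,0,0],[-2.2,0,-15,0,0,0,0],[0,0,0,0,0.05,0,0],[0,0,0,0,0.05,0,0],[0,0,0,0,0.05,0,0],[0,0,-25,0,0,0,0],[0,0,-30,0,0,0,0],[0,0,-30,0,0,0,0],[0,0,-30,0,0,0,0],[0,0,-30,0,0,0,0],[0,0,-30,0,0,0,0],[0,0,-30,0,0,0,0],[0,0,0,0,0,0,0],[0,0,0,0,0,0,0]]
  ]
}}

```text
time_s: 57.75
ee_pos: [0.5438, -0.052, 0.3105]
eef_rot: [3.139, -0.0, 1.401]
force: [0.4, 0.7, -0.9]
grip_width: 0.0009
grip_force: 0.0
```

```bash
python3 - <<'E'
from h import *
w=Cam("wrist","w16"); s=Cam("scene","s16"); o=telemetry.get_obs(); print(o["ee_pos"],o["eef_rot"])
for k,(lo,hi),z in(("yellow",((24,215,100),(32,255,255)),.187),("blue",RNG["blue"],.133),("red",RNG["red"],.05),("green",RNG["green"],.08)):
    for a,r,cc in w.blobs(lo,hi,100)[:5]: print(k,a,np.round(r[0],1),np.round(r[1],1),round(r[2],1),w.at(r[0],z))
brass(w,.09,25)
E
```

```text
[ 0.5432 -0.052   0.3081] [-3.1397  0.      1.4007]
blue 159.0 [307.5 221.5] [13. 17.] 90.0 [ 0.5773 -0.0885  0.133 ]
red 978.0 [509.5 126.7] [41.7 27.3] 70.3 [ 0.8806 -0.0245  0.05  ]
red 524.0 [224.7  48.7] [51.5 11.9] 85.6 [0.5095 0.1399 0.05  ]
red 245.5 [189.8 258.8] [24.5 14.1] 78.7 [ 0.3953 -0.1398  0.05  ]
green 5646.0 [311.2  63.9] [81.2 76.8] 61.9 [0.6147 0.0962 0.08  ]
green 281.5 [275. 189.] [20. 18.] 90.0 [ 0.5439 -0.0506  0.08  ]
brass 2585.5 [204. 368.] [ 12. 358.] 90.0 [ 0.3895 -0.304   0.09  ]
brass 136.0 [280.  315.5] [61.  4.] 90.0 [ 0.5195 -0.2351  0.09  ]
brass 185.0 [269.9 319.6] [69.3  8.6] 84.7 [ 0.5037 -0.2392  0.09  ]
brass 201.5 [326.  248.5] [13. 16.] 90.0 [ 0.5998 -0.1435  0.09  ]
brass 76.0 [266.5 234.5] [ 7. 17.] 90.0 [ 0.5219 -0.1093  0.09  ]
brass 51.0 [295.7 218.4] [14.8  5.6] 76.0 [ 0.565  -0.0936  0.09  ]
```

```bash
python3 - <<'E'
from h import *
s0=cv2.imread("pics/s14.png"); s=Cam("scene"); x,y=s.px((.556,-.14,.14)).astype(int)
for n,im in(("before",s0),("now",s.im)):
    h=cv2.cvtColor(im,cv2.COLOR_BGR2HSV)[y-50:y+50,x-50:x+50]; m=cv2.inRange(h,(20,150,60),(34,255,255)); print(n,cv2.boundingRect(m),m.sum()//255)
print(ctrl.hand_in())
E
```

```text
before (27, 24, 38, 23) 203
now (27, 24, 39, 24) 144
the job is handed in; nothing more can be done
None
```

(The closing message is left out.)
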